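# Rack the shafts under the keeper bar

## Robot

A 6-joint arm with a two-finger parallel gripper is mounted at the origin on the work surface. World frame = base frame: x ahead of the robot, y to its left, z up, the work surface at z = 0. Lengths are in m, angles in rad, forces in N, time in s.
With the tool pointing down it reaches from about 0.425 to 0.95 m from the base axis. Payload 3.5 kg.
Tool frame: the origin (TCP) lies midway between the tips of the shut fingers; the grasp point (between the pads) lies ctrl.grasp_offset behind it (ctrl.grasp_offset is the distance from the TCP to the grasp point, in m); x points along the fingers, y is the direction in which the jaws open and shut, and the axes are right-handed (so a half turn about x gives the same grasp; the last joint's range is limited). The gripper opens to 85 mm and grips with 20 to 120 N. Pads are 22 mm wide; open, the fingers measure 114 mm over their backs; the gripper's body (76 mm by 85 mm) begins 54 mm behind the grasp point. The pads swing forward as they close: fully open they stand 13 mm farther back than shut.
Start: joints at [1.065, 0.286, 1.577, -0, 1.279, -0.15], TCP at [0.235, 0.633, 0.231] pointing down, gripper open.
Joint ranges: [-2.77, 2.77], [-0.9, 2.22], [0.21, 2.48], [-1.53, 4.67], [0.24, 2.81], [-2.84, 2.84]. Speed limits (rad/s): [2.79, 2.79, 3.14, 3.14, 3.14, 3.14].

## Interface

Orientations are given as a unit quaternion [x, y, z, w].
In Python, from plant import readout, read_camera, sign_off, ctrl gives the robot as it stands.
- The arm moves only by the tool drive_tool, never from a script. Its argument "steps" is a list of rows, each a list of 5 numbers: the shift along the tool's x, y, z in cm, then the turn about the tool's x in degrees, then the opening, from 0 (shut) to 1 (fully open). A call has 1 to 10 rows; each row shifts and turns the commanded pose from where the row before left it, along the tool's axes as they then stand; what a row does not reach is not made up. A row lasts 1/10 s, in which the tool goes at most 50 mm and 8.59 degrees, less where a joint would pass 70% of its speed; a pose out of reach is approached as far as the arm can. A call is refused whole if a number of a shift passes 5 or a number of a turn 8.59, either way. A call with a gripper value outside its range is refused whole. The fingers move at their own pace and stop on an object; "force" is the grip in N (left out, the last holds). Time passes only in rows, so rows that do not move let the fingers close. It gives the time, the measured TCP pose, the force and the opening at its end, in the units of the state.
- readout.get_state(): the state, without advancing time (a new reading comes with each control period).
- read_camera(name): name is "scene" or "top" or "wrist"; returns a dict with "frame" (400x640x3 uint8, red, green, blue), "vertical_fov" (degrees; the focal length in pixels is half the picture's height over the tangent of half this angle, whatever the lens; pixels are square), "cx", "cy" (the principal point, pixels), "eye" and "orientation" of the camera in the world. Camera axes: x right, y up, looking along -z (the intrinsics and any distortion apply to the point x, -y, -z); pixel columns grow to the right and rows downward; lengths in m; the calibration is good to about 2 mm. A picture is of the moment at which its call begins. There is no depth.
- sign_off(): hands the job in, once; it reports no verdict.
The state is a dict: "time": time; "qpos": joint angles; "dq": joint speeds; "joint_efforts": joint torques, N m; "eef_pos": TCP position; "tcp_rot": TCP orientation; "contact_force": force on the tool from outside, world axes, zero at the start; "wrist_torque": the same for the moment, N m; "opening": opening from 0.0 (shut) to 1.0 (fully open).
Only numpy, scipy, OpenCV 4.12 (cv2) and the standard library are available. Lean on these libraries where they do the work, as an engineer would, in place of code of your own. Each camera call takes 0.05 s, during which the arm holds its last target. There are 200 camera calls.

## Task

Clear the gauge case and the wooden block off the V-rack and leave both upright on the black rubber mat. Then lay every steel shaft from the cardboard across the two rails, one to a groove pair, centred and cradled in both grooves, and when all are in, guide the keeper bar gently down over them without letting it drop. Leave the other things on the bench alone.

Things in the scene. Friction and masses are not known exactly. Their poses are not given: they have to be found in the camera images.
- rack: V-rack, fixed: grey base plate (top 12 mm high) with two steel rails along rack x, 46 mm high, 14 mm thick, centred at rack y -42 and +42 mm; free space between them. Four 90-degree V-grooves in each, at rack x -99, -33, +33, +99 mm, facing each other: a shaft lies across both along rack y. Origin: on the bench, midway between rails and grooves; z up; yaw within 0.15 of the world's
- groove0 (a point): bottom of groove pair 0 (34 mm wide, 17 mm deep), midway between the two rails, 29 mm above the bench; axes as the rack's. A shaft lying in it has its axis 49 mm above the bench
- groove1 (a point): bottom of groove pair 1 (34 mm wide, 17 mm deep), midway between the two rails, 29 mm above the bench; axes as the rack's. A shaft lying in it has its axis 49 mm above the bench
- groove2 (a point): bottom of groove pair 2 (34 mm wide, 17 mm deep), midway between the two rails, 29 mm above the bench; axes as the rack's. A shaft lying in it has its axis 49 mm above the bench
- groove3 (a point): bottom of groove pair 3 (34 mm wide, 17 mm deep), midway between the two rails, 29 mm above the bench; axes as the rack's. A shaft lying in it has its axis 49 mm above the bench
- keeper (a joint): hinge of the keeper bar, rad: 0 = down over the shafts (closed); 1.6 to 1.82 at the start = standing up, about upright; 1.9 = its stop. Hinge line along rack x at rack y = +115 mm, 73 mm above the bench. Friction holds it from about 1.3 up; below that it falls by its weight (150 g) unless guided
- keeper_bar (a point): middle of the keeper bar: round steel, 14 mm thick, 280 mm long along rack x, on arms at its ends, 115 mm from the hinge line. At angle q: rack y = 115 - 115 cos q, height 73 + 115 sin q mm. Down, it is 3 mm clear of shafts that lie properly. It can be gripped from above at rack x = 0 in any position (38 mm free between the shafts beside it)
- shaft0: hollow steel shaft, 28 mm diameter, 170 mm long with its last 20 mm at +x a square, 28 x 28 mm, that keeps it from rolling; starts lying on the cardboard sheet, may be absent. 280 to 520 g. Origin: on its axis, at mid-length; x along its axis
- shaft1: hollow steel shaft, 28 mm diameter, 170 mm long with its last 20 mm at +x a square, 28 x 28 mm, that keeps it from rolling; starts lying on the cardboard sheet, may be absent. 280 to 520 g. Origin: on its axis, at mid-length; x along its axis
- shaft2: hollow steel shaft, 28 mm diameter, 170 mm long with its last 20 mm at +x a square, 28 x 28 mm, that keeps it from rolling; starts lying on the cardboard sheet, may be absent. 280 to 520 g. Origin: on its axis, at mid-length; x along its axis
- shaft3: hollow steel shaft, 28 mm diameter, 170 mm long with its last 20 mm at +x a square, 28 x 28 mm, that keeps it from rolling; starts lying on the cardboard sheet, may be absent. 280 to 520 g. Origin: on its axis, at mid-length; x along its axis
- sheet: cardboard sheet 340 x 420 mm, 2 mm thick, fixed on the bench on the right; the shafts start on it. Origin: centre of its underside
- mat: black rubber mat, 280 (its x) x 210 (its y) mm, 4 mm thick, fixed on the bench on the left. Origin: centre of its underside
- case: grey plastic gauge case 110 (x) x 160 (y) x 35 (z) mm with a black grip rib on its lid, 16 mm thick (x), 90 mm long (y), 30 mm high, top 65 mm above its underside; about 0.4 kg. Starts lying on the rails over two groove pairs. Origin: centre of its underside
- block: wooden packing block 56 (x) x 160 (y) x 40 (z) mm, about 0.3 kg. Starts lying on the rails. Origin: centre of its underside
- spray: white spray can, 60 mm across, 160 high; bystander, origin at its underside
- mug: white mug, 80 mm across, 90 high; bystander, origin at its underside
- jar: jar with black lid, 70 mm across, 90 high; bystander, origin at its underside
- bearing: steel ball-bearing ring, 62 mm across, 20 high, lying on the cardboard; bystander, origin at its underside
- hammer: hammer lying beyond the mat on the left; bystander, origin at its underside

How it is judged:
By the outcome, as a careful person would: the job done as asked, in the order asked, and still so for the second after the job is handed in, with the robot touching nothing.
Of shaft0, shaft1, shaft2, shaft3 only 3 to 4 are there at a start; the rules pass over those that are not, and their reading is None.
At some moment in a run one of shaft0, shaft1, shaft2, shaft3, case may be knocked a few centimetres aside while the robot is not near it.
It also fails if it takes over 210 s, if anything falls off the work surface, if the arm or the gripper's body presses on something with over 40 N, if the wrist force passes 120 N, or if a joint passes its speed limit or range.

## Working session

There is one attempt and no reset: what is moved stays moved. The work goes in short steps, Python scripts to look and compute and a tool call to move; the robot and the scene stay as the last step left them, time stands still between calls to the robot, and variables do not carry over. Pictures are saved under pics/ and viewed, about 12 in all and at most 16, crops included, and the job is handed in when it is done.

Besides the shell and the picture viewer there is one more tool, called after ">>>" as name(argument=value, ...), one argument or row to a line, values as JSON. drive_tool: Moves the arm, as the interface text tells. Its arguments: {"type":"object","properties":{"steps":{"type":"array","items":{"type":"array","items":{"type":"number"}}},"force":{"type":"number"}},"required":["steps"]}

```bash
ls; mkdir -p pics
cat > h.py <<'E'
import numpy as np, cv2
from scipy.spatial.transform import Rotation as R
from plant import readout, read_camera, sign_off, ctrl
def cam(n, save=None):
    c=read_camera(n)
    if save: cv2.imwrite('pics/'+save, c['frame'][:,:,::-1])
    return c
def meta(c): return {k:c[k] for k in c if k!='frame'}
def pix2w(c,u,v,z):
    f=c['frame'].shape[0]/2/np.tan(np.radians(c['vertical_fov'])/2)
    p=np.array([[[u,v]]],float); K=np.array([[f,0,c['cx']],[0,f,c['cy']],[0,0,1]])
    d=np.array(c.get('distortion',[0,0,0,0,0]),float).ravel() if not isinstance(c.get('distortion'),dict) else np.zeros(5)
    x,y=cv2.undistortPoints(p,K,d).ravel()
    r=R.from_quat(c['orientation']).apply([x,-y,-1]); e=np.array(c['eye'])
    return (e+r*(z-e[2])/r[2]).round(4)
def w2pix(c,P):
    f=c['frame'].shape[0]/2/np.tan(np.radians(c['vertical_fov'])/2)
    q=R.from_quat(c['orientation']).inv().apply(np.array(P)-c['eye'])
    return np.array([c['cx']-f*q[0]/q[2],c['cy']+f*q[1]/q[2]]).round(1)
def st():
    s=readout.get_state(); Rm=R.from_quat(s['tcp_rot']).as_matrix()
    print('t',s['time'],'p',np.round(s['eef_pos'],4),'F',np.round(s['contact_force'],1),'op',round(s['opening'],3))
    print('x',Rm[:,0].round(3),'y',Rm[:,1].round(3),'z',Rm[:,2].round(3)); return s,Rm
E
python3 - <<'E'
from h import *
s,_=st(); print(s['qpos'],ctrl.grasp_offset,[a for a in dir(ctrl) if a[0]!='_'])
for n in('scene','top','wrist'):
    c=cam(n,n+'0.png'); print(n,meta(c))
E
```

```text
pics
t 0.0 p [0.2348 0.6322 0.2299] F [ 0.2  0.1 -0.1] op 0.997
x [-0.001 -0.002 -1.   ] y [ 0.348  0.937 -0.002] z [ 0.937 -0.348 -0.   ]
[ 1.06501469e+00  2.87187327e-01  1.57818334e+00 -1.68216968e-05
  1.27857296e+00 -1.50002843e-01] 0.0187 ['Unreachable', 'grasp_offset']
scene {'vertical_fov': 45.88281524209618, 'cx': 311.51393409842984, 'cy': 203.1658974092449, 'eye': array([1.5735469 , 0.12917278, 1.04536766]), 'orientation': array([0.25371914, 0.2806083 , 0.68546938, 0.62210715])}
top {'vertical_fov': 51.40754728338027, 'cx': 318.7216078574752, 'cy': 203.1788901513352, 'eye': array([0.38877577, 0.05424288, 1.44529202]), 'orientation': array([ 0.05641372, -0.06251195, -0.70405917,  0.7051315 ])}
wrist {'vertical_fov': 58.07866507700319, 'cx': 311.33519990466505, 'cy': 209.04983737006944, 'eye': array([0.17367409, 0.65661819, 0.37148164]), 'orientation': array([-0.10970453, -0.07444358,  0.56579745,  0.8138159 ])}
```

View pics/top0.png

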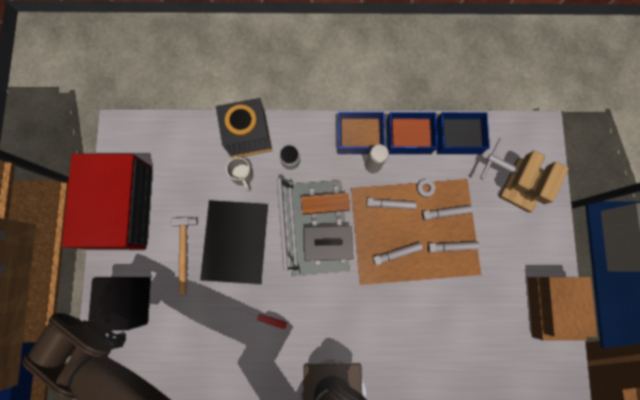

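View pics/scene0.png

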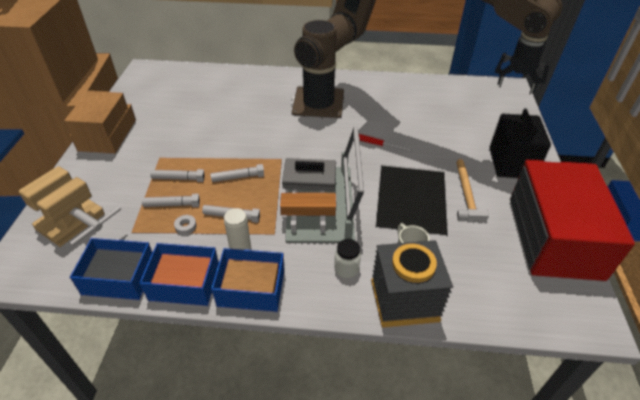

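Run:
```python
import cv2
a=cv2.imread('pics/top0.png')[165:295,195:495]
cv2.imwrite('pics/top0z.png',cv2.resize(a,(780,338),interpolation=cv2.INTER_CUBIC))
```

```text
(no output)
```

View pics/top0z.png

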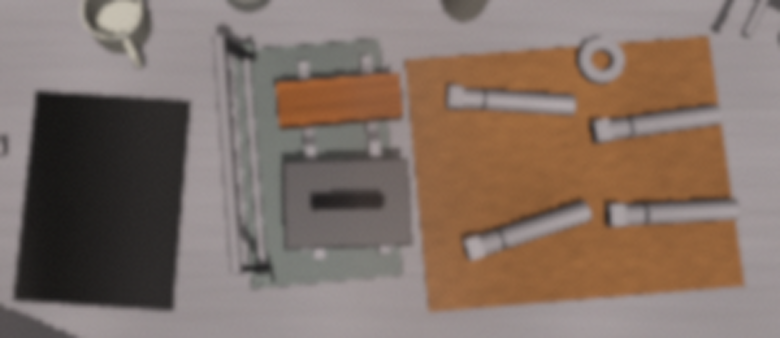

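```bash
cat > m.py <<'E'
from h import *
c=read_camera('top')
def P(U,V,z): return pix2w(c,195+U/2.6,165+V/2.6,z)
for n,z,pts in [('mat',.004,[(37,92),(189,101),(173,309),(15,297)]),('sheet',.002,[(405,62),(708,38),(743,287),(430,310)]),
 ('block',.086,[(276,80),(400,73),(402,117),(280,127)]),('case',.081,[(283,158),(408,150),(411,243),(287,248)]),('rib',.111,[(311,200),(383,199)]),
 ('railL',.046,[(304,69),(320,254)]),('railR',.046,[(367,62),(386,250)]),('base',.012,[(257,45),(380,38),(402,275),(252,287)]),
 ('A',.024,[(447,97),(575,104)]),('B',.024,[(593,130),(720,114)]),('C',.024,[(467,245),(590,210)]),('D',.024,[(608,214),(738,210)])]:
    p=np.array([P(*q,z) for q in pts]); m=p.mean(0); d=p[0]-p[1]
    print(n,m.round(3),'ang01',np.degrees(np.arctan2(d[1],d[0])).round(1),'len',np.linalg.norm(d).round(3)); print(p[:,:2].tolist())
E
python3 m.py
```

```text
mat [0.5   0.332 0.004] ang01 86.7 len 0.206
[[0.6429, 0.4267], [0.631, 0.2212], [0.355, 0.2362], [0.3703, 0.4432]]
sheet [ 0.536 -0.294  0.002] ang01 94.8 len 0.418
[[0.686, -0.0718], [0.7207, -0.4885], [0.3839, -0.5148], [0.3538, -0.1006]]
block [0.62  0.02  0.086] ang01 93.5 len 0.159
[[0.6447, 0.101], [0.6543, -0.0579], [0.5972, -0.0598], [0.584, 0.0955]]
case [0.493 0.01  0.081] ang01 93.8 len 0.159
[[0.545, 0.0915], [0.5555, -0.0673], [0.4382, -0.0696], [0.4318, 0.0858]]
rib [0.49  0.011 0.111] ang01 90.8 len 0.089
[[0.4896, 0.0559], [0.4909, -0.033]]
railL [0.546 0.055 0.046] ang01 5.1 len 0.243
[[0.6671, 0.0656], [0.4253, 0.0442]]
railR [ 0.554 -0.029  0.046] ang01 5.3 len 0.247
[[0.6768, -0.0177], [0.4305, -0.0405]]
base [0.552 0.04  0.012] ang01 93.5 len 0.167
[[0.7069, 0.1297], [0.7171, -0.0373], [0.3991, -0.0635], [0.3834, 0.1328]]
A [ 0.629 -0.211  0.024] ang01 87.0 len 0.171
[[0.6339, -0.1255], [0.6248, -0.2965]]
B [ 0.601 -0.405  0.024] ang01 97.3 len 0.172
[[0.5897, -0.3192], [0.6116, -0.4901]]
C [ 0.461 -0.229  0.024] ang01 105.7 len 0.169
[[0.4377, -0.1479], [0.4835, -0.3108]]
D [ 0.481 -0.42   0.024] ang01 91.8 len 0.172
[[0.4783, -0.3343], [0.4838, -0.506]]
```

>>> drive_tool(
  steps=[
    [-3,0,0,8.59,1],
    [-3,0,0,8.59,1],
    [0,0,0,8.59,1],
    [0,0,0,8.59,1],
    [0,0,0,8.59,1],
    [0,0,0,8.59,1],
    [0,0,0,8.59,1],
    [0,0,0,8.59,1],
    [0,0,0,0,1],
  ],
)

```text
time: 1.1
eef_pos: [0.235, 0.6326, 0.2909]
tcp_rot: [0.496, 0.504, -0.496, 0.504]
contact_force: [0.1, 0.1, 0.3]
opening: 1.002
```

>>> drive_tool(
  steps=[
    [0,1.8,4.5,0,1],
    [0,1.8,4.5,0,1],
    [0,1.8,4.5,0,1],
    [0,1.8,4.5,0,1],
    [0,1.8,4.5,0,1],
    [0,1.8,4.5,0,1],
    [0,1.8,4.5,0,1],
    [0,1.8,4.5,0,1],
    [0,1.8,4.5,0,1],
    [0,1.8,4.5,0,1],
  ],
)

```text
time: 2.1
eef_pos: [0.4223, 0.1838, 0.2915]
tcp_rot: [0.495, 0.505, -0.495, 0.505]
contact_force: [0.6, -0.3, 0.6]
opening: 1.002
```

>>> drive_tool(
  steps=[
    [0,1.8,4.5,-3,1],
    [0,1.8,4.5,0,1],
    [0,1.8,4.5,0,1],
    [0,1.0,3,0,1],
    [0,0,0,0,1],
    [0,0,0,0,1],
  ],
)

```text
time: 2.7
eef_pos: [0.4947, 0.0239, 0.2911]
tcp_rot: [0.483, 0.517, -0.483, 0.516]
contact_force: [-0.1, -0.3, -0.3]
opening: 1.0
```

Run:
```python
from h import *
st(); c=cam('wrist','w1.png'); print(meta(c))
```

```text
t 2.7 p [0.4947 0.0239 0.2911] F [-0.1 -0.3 -0.3] op 1.0
x [-0.001  0.001 -1.   ] y [ 0.998  0.068 -0.001] z [ 0.068 -0.998 -0.001]
{'vertical_fov': 58.07866507700319, 'cx': 311.33519990466505, 'cy': 209.04983737006944, 'eye': array([0.49133458, 0.09112288, 0.43252859]), 'orientation': array([-0.13268673, -0.00405239,  0.03382053,  0.99057255])}
```

View pics/w1.png

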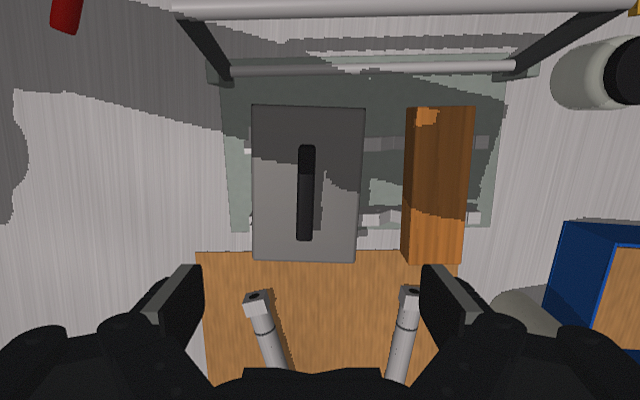

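Run:
```python
from h import *
c=cam('wrist')
for n,z,pts in [('rib',.111,[(306,146),(304,240)]),('case',.081,[(252,105),(366,108),(355,262),(253,260)]),('block',.086,[(409,106),(475,107),(463,264),(409,263)]),('base',.012,[(211,62),(232,233),(493,226)])]:
    p=np.array([pix2w(c,*q,z) for q in pts]); print(n,p.mean(0).round(4),p[:,:2].tolist())
```

```text
rib [0.4901 0.0176 0.111 ] [[0.4882, 0.0616], [0.492, -0.0265]]
case [0.491  0.0173 0.081 ] [[0.4349, 0.0932], [0.5418, 0.0979], [0.5473, -0.0583], [0.44, -0.0635]]
block [0.6209 0.026  0.086 ] [[0.5806, 0.1024], [0.6416, 0.1057], [0.6588, -0.0506], [0.6026, -0.0534]]
base [0.5012 0.0156 0.012 ] [[0.3782, 0.1354], [0.4032, -0.0599], [0.7222, -0.0287]]
```

>>> drive_tool(
  steps=[
    [4,-0.5,0.6,1.5,0.6],
    [4,0,0,0,0.6],
    [4,0,0,0,0.6],
    [3.5,0,0,0,0.6],
    [2.5,0,0,0,0.6],
    [1.5,0,0,0,0.6],
    [0.8,0,0,0,0.6],
    [0,0,0,0,0.6],
  ],
  force=50,
)

```text
time: 3.6
eef_pos: [0.4894, 0.0191, 0.0875]
tcp_rot: [0.488, 0.511, -0.489, 0.51]
contact_force: [-0.2, -0.3, 0.1]
opening: 0.599
```

>>> drive_tool(
  steps=[
    [0,0,0,0,0],
    [0,0,0,0,0],
    [0,0,0,0,0],
    [0,0,0,0,0],
    [0,0,0,0,0],
    [0,0,0,0,0],
  ],
)

```text
time: 4.2
eef_pos: [0.4912, 0.0179, 0.0898]
tcp_rot: [0.49, 0.51, -0.489, 0.511]
contact_force: [-2.1, 0.7, 6.3]
opening: 0.175
```

>>> drive_tool(
  steps=[
    [-1,0,0,0,0],
    [-3,0,0,0,0],
    [-4,0,0,0,0],
    [-4,0,0,0,0],
    [-4,0,0,0,0],
    [-2.5,0,0,0,0],
    [-0.5,0,0,0,0],
    [0,0,-1,0,0],
    [0,-0.4,-3,0,0],
    [0,-0.5,-4,0,0],
  ],
)

```text
time: 5.2
eef_pos: [0.4764, 0.0979, 0.2748]
tcp_rot: [0.489, 0.511, -0.492, 0.508]
contact_force: [0.1, -0.3, -2.8]
opening: 0.174
```

>>> drive_tool(
  steps=[
    [0,-0.6,-4,0,0],
    [0,-0.6,-4,0,0],
    [0,-0.6,-4,0,0],
    [0,-0.6,-4,0,0],
    [0,-0.5,-4,0,0],
    [0,-0.5,-3,0,0],
    [0,0,-1,3,0],
    [0,0,0,2.7,0],
    [0,0,0,0,0],
    [0,0,0,0,0],
  ],
)

```text
time: 6.2
eef_pos: [0.4327, 0.3356, 0.2757]
tcp_rot: [-0.512, -0.486, 0.515, -0.485]
contact_force: [-0.2, -0.6, -3.6]
opening: 0.175
```

Run:
```python
from h import *
st(); c=cam('wrist','w2.png')
```

```text
t 6.2 p [0.4327 0.3356 0.2757] F [-0.2 -0.6 -3.6] op 0.175
x [-0.004 -0.002 -1.   ] y [ 0.998 -0.057 -0.004] z [-0.057 -0.998  0.002]
```

View pics/w2.png

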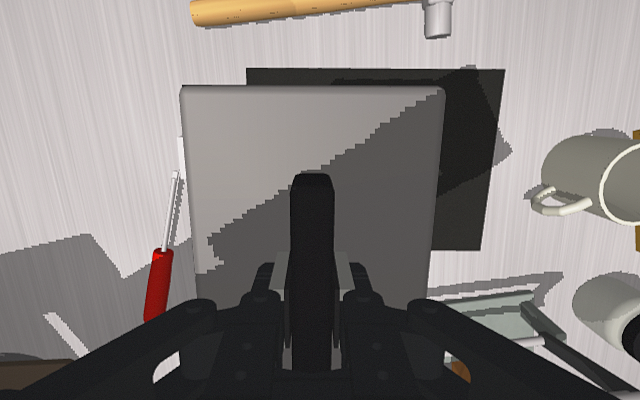

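Run:
```python
from h import *
c=cam('wrist')
for q,z in [((175,172),.01),((183,137),.01),((160,250),.01),((246,68),.004),((505,69),.004),((480,250),.004)]: print(q,pix2w(c,*q,z))
# mat corners reprojected
for p in [(.370,.443,.004),(.643,.427,.004),(.631,.221,.004),(.355,.236,.004)]: print(w2pix(c,p))
```

```text
(175, 172) [0.2776 0.3438 0.01  ]
(183, 137) [0.2927 0.3823 0.01  ]
(160, 250) [0.2444 0.2501 0.01  ]
(246, 68) [0.3694 0.4506 0.004 ]
(505, 69) [0.6472 0.4336 0.004 ]
(480, 250) [0.6343 0.2258 0.004 ]
[247.3  75.5]
[500.6  75.7]
[477.1 253.8]
[252.7 254.1]
```

>>> drive_tool(
  steps=[
    [2,0,0,0,0],
    [4,0,0,0,0],
    [4,0,0,0,0],
    [4,0,0,0,0],
    [4,0,0,0,0],
    [2.5,0,0,0,0],
    [1.2,0,0,0,0],
    [0.6,0,0,0,0],
    [0.2,0,0,0,0],
    [0.1,0,0,0,0],
  ],
)

```text
time: 7.3
eef_pos: [0.4352, 0.3365, 0.0539]
tcp_rot: [0.515, 0.485, -0.513, 0.486]
contact_force: [0.4, 0.5, -3.5]
opening: 0.172
```

>>> drive_tool(
  steps=[
    [0.1,0,0,0,0],
    [0.1,0,0,0,0],
    [0,0,0,0,0],
  ],
)

```text
time: 7.6
eef_pos: [0.4342, 0.3361, 0.0509]
tcp_rot: [0.515, 0.485, -0.514, 0.485]
contact_force: [0.2, -0.3, -3.7]
opening: 0.18
```

>>> drive_tool(
  steps=[
    [0.1,0,0,0,0],
    [0.1,0,0,0,0],
    [0.1,0,0,0,0],
    [0,0,0,0,0],
  ],
)

```text
time: 8.0
eef_pos: [0.434, 0.3359, 0.0479]
tcp_rot: [-0.514, -0.485, 0.514, -0.485]
contact_force: [-2.1, -0.9, 0.9]
opening: 0.174
```

>>> drive_tool(
  steps=[
    [0,0,0,0,0.5],
    [0,0,0,0,0.5],
    [0,0,0,0,0.5],
    [-2,0,0,0,0.5],
    [-4,0,0,0,0.5],
    [-4.5,0,0,0,0.5],
    [-4.5,0,0,0,0.5],
    [-4.5,0,0,0,1],
    [-2.5,0,1,0,1],
    [0,2,3,0,1],
  ],
)

```text
time: 9.0
eef_pos: [0.4529, 0.2971, 0.2739]
tcp_rot: [0.517, 0.485, -0.509, 0.488]
contact_force: [0.8, -0.2, 0.1]
opening: 0.979
```

>>> drive_tool(
  steps=[
    [0,2.6,3.7,0,1],
    [0,2.6,3.7,0,1],
    [0,2.6,3.7,0,1],
    [0,2.6,3.7,0,1],
    [0,2.6,3.7,0,1],
    [0,2.6,3.7,0,1],
    [0,2.7,3.7,0,1],
    [0,0,0,-5,1],
    [0,0,0,-5,1],
    [0,0,0,0,1],
  ],
)

```text
time: 10.0
eef_pos: [0.6196, 0.0251, 0.2671]
tcp_rot: [0.47, 0.528, -0.47, 0.528]
contact_force: [0.3, -0.5, -0.9]
opening: 1.002
```

Run:
```python
from h import *
st(); c=cam('wrist','w3.png');cam('top','t3.png'); print(meta(c))
```

```text
t 10.0 p [0.6196 0.0251 0.2671] F [ 0.3 -0.5 -0.9] op 1.002
x [-0.  0. -1.] y [ 0.993  0.115 -0.   ] z [ 0.115 -0.993 -0.   ]
{'vertical_fov': 58.07866507700319, 'cx': 311.33519990466505, 'cy': 209.04983737006944, 'eye': array([0.61293658, 0.09207634, 0.40851979]), 'orientation': array([-0.13282885, -0.00750468,  0.05718625,  0.9894594 ])}
```

View pics/w3.png

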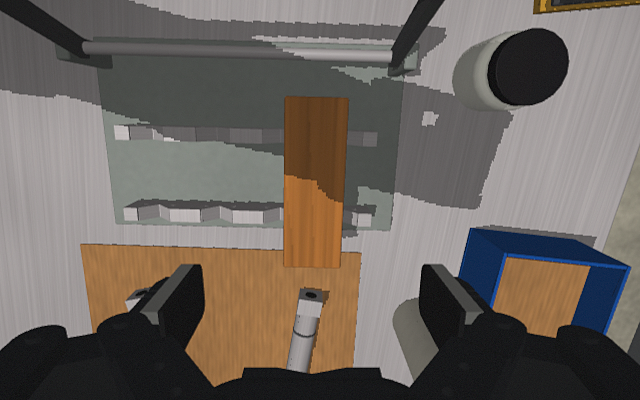

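Run:
```python
from h import *
c=cam('wrist')
for n,z,pts in [('block',.086,[(284,97),(349,98),(339,268),(284,267)]),('rails',.046,[(115,132),(377,139),(124,213.5),(372,220)]),('base',.012,[(102,43),(405,55),(117,222),(391,230)])]:
    p=np.array([pix2w(c,*q,z) for q in pts]); print(n,p.mean(0).round(4),p[:,:2].tolist())
    print([np.degrees(np.arctan2(*(p[a]-p[b])[:2][::-1])).round(1) for a,b in ((1,0),(3,2),(0,2),(1,3))])
```

```text
block [0.6228 0.0253 0.086 ] [[0.5882, 0.1012], [0.6435, 0.1067], [0.6563, -0.0509], [0.6031, -0.0559]]
[np.float64(5.7), np.float64(-174.6), np.float64(114.1), np.float64(76.0)]
rails [0.5554 0.02   0.046 ] [[0.4226, 0.0503], [0.6804, 0.0732], [0.4296, -0.0331], [0.6888, -0.0103]]
[np.float64(5.1), np.float64(5.0), np.float64(94.8), np.float64(95.7)]
base [0.5549 0.0517 0.012 ] [[0.3942, 0.1341], [0.7015, 0.1581], [0.4042, -0.0561], [0.7198, -0.0295]]
[np.float64(4.5), np.float64(4.8), np.float64(93.0), np.float64(95.6)]
```

>>> drive_tool(
  steps=[
    [2,0.3,0,1.5,1],
    [4,0,0,0,1],
    [4,0,0,0,1],
    [4,0,0,0,1],
    [4,0,0,0,1],
    [2.5,0,0,0,1],
    [1.2,0,0,0,1],
    [0.5,0,0,0,1],
    [0,0,0,0,1],
  ],
)

```text
time: 11.05
eef_pos: [0.6229, 0.0261, 0.0459]
tcp_rot: [0.477, 0.522, -0.477, 0.522]
contact_force: [0.6, 0.2, 0.8]
opening: 1.001
```

>>> drive_tool(
  steps=[
    [0,0,0,0,0],
    [0,0,0,0,0],
    [0,0,0,0,0],
    [0,0,0,0,0],
    [0,0,0,0,0],
  ],
)

```text
time: 11.55
eef_pos: [0.6236, 0.0259, 0.0474]
tcp_rot: [0.477, 0.521, -0.476, 0.523]
contact_force: [-0.8, 0.6, 5.9]
opening: 0.655
```

>>> drive_tool(
  steps=[
    [-1,0,0,0,0],
    [-3,0,0,0,0],
    [-4,0,0,0,0],
    [-4,0,0,0,0],
    [-4,0,0,0,0],
    [-2.5,0,0,0,0],
    [-0.5,0,0,0,0],
    [0,0,-1,0,0],
    [0,-0.1,-3,0,0],
    [0,-0.2,-4,0,0],
  ],
)

```text
time: 12.55
eef_pos: [0.6104, 0.1055, 0.2313]
tcp_rot: [0.476, 0.523, -0.479, 0.52]
contact_force: [0.6, -0.2, -2.0]
opening: 0.649
```

>>> drive_tool(
  steps=[
    [0,-0.3,-4,0,0],
    [0,-0.3,-4,0,0],
    [0,-0.3,-4,0,0],
    [0,-0.2,-4,0,0],
    [0,-0.2,-4,0,0],
    [0,0,-2,4,0],
    [0,0,-1,4.5,0],
    [0,0,0,0,0],
    [0,0,0,0,0],
  ],
)

```text
time: 13.45
eef_pos: [0.5777, 0.3331, 0.2322]
tcp_rot: [-0.512, -0.487, 0.515, -0.485]
contact_force: [-0.1, -0.2, -2.7]
opening: 0.645
```

>>> drive_tool(
  steps=[
    [2,0,0,0,0],
    [4,0,0,0,0],
    [4,0,0,0,0],
    [4,0,0,0,0],
    [4,0,0,0,0],
    [2.3,0,0,0,0],
    [1.2,0,0,0,0],
    [0.5,0,0,0,0],
    [0.2,0,0,0,0],
    [0,0,0,0,0],
  ],
)

```text
time: 14.45
eef_pos: [0.5802, 0.3336, 0.0149]
tcp_rot: [0.515, 0.485, -0.513, 0.486]
contact_force: [-0.3, 0.6, -3.1]
opening: 0.647
```

>>> drive_tool(
  steps=[
    [0.1,0,0,0,0],
    [0.1,0,0,0,0],
    [0.1,0,0,0,0],
    [0,0,0,0,0],
  ],
)

```text
time: 14.85
eef_pos: [0.579, 0.3334, 0.0105]
tcp_rot: [0.514, 0.485, -0.514, 0.485]
contact_force: [-0.2, 0.0, -2.7]
opening: 0.652
```

>>> drive_tool(
  steps=[
    [0.15,0,0,0,0],
    [0.15,0,0,0,0],
    [0.1,0,0,0,0],
    [0.1,0,0,0,0],
    [0,0,0,0,0],
  ],
)

```text
time: 15.35
eef_pos: [0.579, 0.3333, 0.0055]
tcp_rot: [-0.514, -0.485, 0.514, -0.485]
contact_force: [-0.7, -0.5, -0.7]
opening: 0.649
```

>>> drive_tool(
  steps=[
    [0,0,0,0,0.8],
    [0,0,0,0,1],
    [0,0,0,0,1],
    [-2,0,0,0,1],
    [-4,0,0,0,1],
    [-5,0,0,0,1],
    [-5,0,0,0,1],
    [-5,0,0,0,1],
    [-4,0,0,0,1],
    [-2,0,0,0,1],
  ],
)

```text
time: 16.35
eef_pos: [0.5807, 0.334, 0.282]
tcp_rot: [0.517, 0.484, -0.511, 0.487]
contact_force: [0.2, -0.4, 0.5]
opening: 1.001
```

>>> drive_tool(
  steps=[
    [0,-0.3,3,0,1],
    [0,-0.6,4.7,0,1],
    [0,-0.7,4.7,0,1],
    [0,-0.7,4.7,0,1],
    [0,-0.7,4.7,0,1],
    [0,-0.7,4.7,0,1],
    [0,-0.7,4.7,0,1],
    [0,-0.7,4.7,0,1],
    [0,-0.7,4.7,0,1],
    [0,-0.7,4.7,0,1],
  ],
)

```text
time: 17.35
eef_pos: [0.4874, -0.1169, 0.276]
tcp_rot: [0.514, 0.485, -0.514, 0.486]
contact_force: [0.0, 0.9, 0.1]
opening: 0.999
```

>>> drive_tool(
  steps=[
    [0,-0.7,4.7,0,1],
    [0,-0.6,4,0,1],
    [0,-0.5,2.5,0,1],
    [0,0,0,-7,1],
    [0,0,0,-7,1],
    [0,0,0,-5,1],
    [0,0,0,0,1],
  ],
)

```text
time: 18.05
eef_pos: [0.4635, -0.2261, 0.2757]
tcp_rot: [0.427, 0.563, -0.427, 0.564]
contact_force: [-0.7, -0.4, 0.7]
opening: 1.002
```

Run:
```python
from h import *
st(); c=cam('wrist','w4.png');t=cam('top','t4.png')
a=cv2.imread('pics/t4.png')[165:295,195:495]
a=cv2.resize(a,(780,338),interpolation=cv2.INTER_CUBIC)
b=cv2.resize(cv2.imread('pics/w4.png'),(416,260))
cv2.imwrite('pics/c4.png',np.vstack([a,np.hstack([b,np.zeros((260,780-416,3),np.uint8)])]))
```

```text
t 18.05 p [ 0.4635 -0.2261  0.2757] F [-0.7 -0.4  0.7] op 1.002
x [ 0.001 -0.    -1.   ] y [0.963 0.27  0.   ] z [ 0.27  -0.963  0.001]
```

View pics/c4.png

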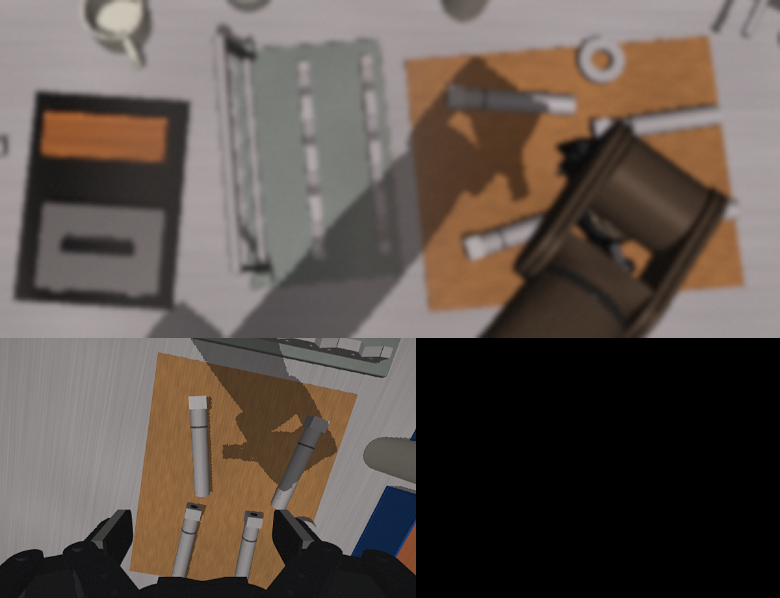

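Run:
```python
from h import *
c=cam('wrist')
for n,(a,b) in {'C':((305.4,90.8),(310.8,243)),'A':((316/.65,80/.65),(279/.65,167/.65)),'D':((194/.65,180/.65),None) ,'B':((253/.65,182/.65),None)}.items():
    p=pix2w(c,*a,.030); print(n,p, end=' ')
    if b:
        q=pix2w(c,*b,.030); d=p-q; print(q,((p+q)/2).round(4),np.degrees(np.arctan2(d[1],d[0])).round(1),np.linalg.norm(d).round(3))
    else: print()
t=cam('top')
print('spray',pix2w(t,377,155,.16),'bearing',pix2w(t,195+601/2.6,165+60/2.6,.02))
```

```text
C [ 0.4357 -0.1439  0.03  ] [ 0.4854 -0.3019  0.03  ] [ 0.4606 -0.2229  0.03  ] 107.5 0.166
A [ 0.6262 -0.1242  0.03  ] [ 0.6218 -0.2817  0.03  ] [ 0.624 -0.203  0.03 ] 88.4 0.158
D [ 0.4828 -0.3466  0.03  ] 
B [ 0.5867 -0.3218  0.03  ] 
spray [ 0.7643 -0.1435  0.16  ] bearing [ 0.6857 -0.335   0.02  ]
```

>>> drive_tool(
  steps=[
    [3,-0.2,-0.4,-1,0.75],
    [5,0,0,0,0.75],
    [5,0,0,0,0.75],
    [5,0,0,0,0.75],
    [4,0,0,0,0.75],
    [2.5,0,0,0,0.75],
    [1.3,0,0,0,0.75],
    [0.6,0,0,0,0.75],
    [0.3,0,0,0,0.75],
    [0,0,0,0,0.75],
  ],
  force=60,
)

```text
time: 19.25
eef_pos: [0.4615, -0.2233, 0.0095]
tcp_rot: [0.422, 0.566, -0.422, 0.568]
contact_force: [-0.8, 0.1, 0.2]
opening: 0.75
```

>>> drive_tool(
  steps=[
    [0.2,0,0,0,0.75],
    [0.0,0,0,0,0],
    [0,0,0,0,0],
    [0,0,0,0,0],
    [0,0,0,0,0],
    [0,0,0,0,0],
  ],
)

```text
time: 19.85
eef_pos: [0.4608, -0.223, 0.0072]
tcp_rot: [0.422, 0.567, -0.422, 0.568]
contact_force: [-2.3, 0.6, 5.7]
opening: 0.305
```

>>> drive_tool(
  steps=[
    [-1,0,0,0,0],
    [-3,0,0,0,0],
    [-4,0,0,0,0],
    [-3,0,0,0,0],
    [-1,0.5,-1.5,0,0],
    [0,1,-3.6,0,0],
    [0,1,-3.6,0,0],
    [0,1,-3.6,0,0],
    [0,1,-3.6,0,0],
    [0,1,-3.6,0,0],
  ],
)

```text
time: 20.85
eef_pos: [0.4551, -0.0172, 0.1244]
tcp_rot: [0.422, 0.568, -0.422, 0.566]
contact_force: [0.2, 1.2, -4.1]
opening: 0.31
```

>>> drive_tool(
  steps=[
    [0,0.6,-2.0,0,0],
    [0,0.2,-1.1,3.5,0],
    [0,0,0,4,0],
    [0,0,0,4,0],
    [0,0,0,0,0],
    [0,0,0,0,0],
  ],
)

```text
time: 21.45
eef_pos: [0.4548, 0.0127, 0.1251]
tcp_rot: [0.476, 0.523, -0.477, 0.522]
contact_force: [-0.4, -0.1, -3.5]
opening: 0.305
```

Run:
```python
from h import *
st(); c=cam('wrist','w5.png');print(meta(c))
a=cv2.imread('pics/w5.png')
```

```text
t 21.45 p [0.4548 0.0127 0.1251] F [-0.4 -0.1 -3.5] op 0.305
x [-0.002  0.001 -1.   ] y [ 0.996  0.092 -0.002] z [ 0.092 -0.996 -0.001]
{'vertical_fov': 58.07866507700319, 'cx': 311.33519990466505, 'cy': 209.04983737006944, 'eye': array([0.45000155, 0.07981251, 0.26652386]), 'orientation': array([-0.13247678, -0.00481237,  0.04578188,  0.99011654])}
```

View pics/w5.png

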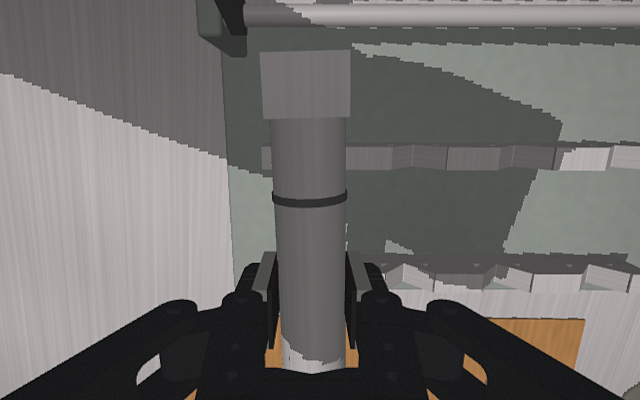

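Run:
```python
from h import *
c=cam('wrist'); s,_=st()
yaw=np.radians(5.05); O=np.array([.5554,.020])
def rk(p): d=p[:2]-O; return (np.array([[np.cos(yaw),np.sin(yaw)],[-np.sin(yaw),np.cos(yaw)]])@d*1000).round(1)
for q in [(262,158),(390,157),(448,157),(512,157),(563,157)]: print(q,rk(pix2w(c,*q,.046)))
for q in [(261,52),(351,50)]: print('end',pix2w(c,*q,.148),rk(pix2w(c,*q,.148)))
print('tcp',rk(s['eef_pos']))
print('g0 proj',w2pix(c,[O[0]-.099*np.cos(yaw),O[1]-.099*np.sin(yaw),.029]))
for x in (-99,-33,33):
  for y in (-42,42):
    P=O+np.array([[np.cos(yaw),-np.sin(yaw)],[np.sin(yaw),np.cos(yaw)]])@np.array([x,y])/1000; print(x,y,w2pix(c,[*P,.029]))
```

```text
t 21.55 p [0.4553 0.0123 0.1256] F [ 0.8 -0.5 -2.3] op 0.306
x [-0.001  0.    -1.   ] y [ 0.996  0.091 -0.001] z [ 0.091 -0.996 -0.001]
(262, 158) [-130.    40.7]
(390, 157) [-51.7  41.6]
(448, 157) [-16.4  41.7]
(512, 157) [22.7 41.9]
(563, 157) [53.8 41.9]
end [0.4331 0.0954 0.148 ] [-115.2   85.9]
end [0.4604 0.0985 0.148 ] [-87.7  86.6]
tcp [-100.4    1.1]
g0 proj [312.4 214.4]
-99 -42 [312.1 270.6]
-99 42 [312.7 152.9]
-33 -42 [404.1 271. ]
-33 42 [413.3 153.3]
33 -42 [496.2 271.4]
33 42 [513.9 153.6]
```

>>> drive_tool(
  steps=[
    [1,0.2,0.1,0,0],
    [2.5,0,0,0,0],
    [2,0,0,0,0],
    [1.2,0,0,0,0],
    [0.6,0,0,0,0],
    [0.4,0,0,0,0],
    [0.2,0,0,0,0],
    [0.1,0,0,0,0],
    [0.1,0,0,0,0],
    [0.1,0,0,0,0],
  ],
)

```text
time: 22.55
eef_pos: [0.4585, 0.0111, 0.0448]
tcp_rot: [0.477, 0.522, -0.477, 0.523]
contact_force: [0.1, 0.3, -2.4]
opening: 0.305
```

>>> drive_tool(
  steps=[
    [0.1,0,0,0,0],
    [0.1,0,0,0,0],
    [0,0,0,0,0],
  ],
)

```text
time: 22.85
eef_pos: [0.4584, 0.0111, 0.0434]
tcp_rot: [0.477, 0.522, -0.477, 0.522]
contact_force: [-3.9, 1.1, 4.3]
opening: 0.302
```

>>> drive_tool(
  steps=[
    [0,-0.1,0,0,0],
    [0,-0.1,0,0,0],
    [0.1,0,0,0,0],
    [0.1,0,0,0,0],
    [0,0,0,0,0],
  ],
)

```text
time: 23.35
eef_pos: [0.456, 0.011, 0.0409]
tcp_rot: [0.477, 0.522, -0.477, 0.522]
contact_force: [-4.1, 0.5, 6.1]
opening: 0.306
```

>>> drive_tool(
  steps=[
    [0,0,0,0,0.6],
    [0,0,0,0,0.6],
    [0,0,0,0,0.6],
    [0,0,0,0,0.6],
    [-2,0,0,0,0.6],
    [-4,0,0,0,0.6],
    [-5,0,0,0,0.6],
    [-5,0,0,0,0.8],
    [-4,0,2,0,1],
    [-1.5,-0.1,4,0,1],
  ],
)

```text
time: 24.35
eef_pos: [0.4626, -0.0486, 0.2611]
tcp_rot: [0.477, 0.52, -0.474, 0.526]
contact_force: [0.6, 0.5, -0.3]
opening: 1.005
```

>>> drive_tool(
  steps=[
    [0,-0.2,4.7,0,1],
    [0,-0.2,4.7,0,1],
    [0,-0.2,4.7,0,1],
    [0,-0.2,4.7,0,1],
    [0,-0.2,4.7,0,1],
    [0,-0.2,4.7,0,1],
    [0,-0.2,4.7,0,1],
    [0,0,3,1.5,1],
    [0,0,1,1.5,1],
    [0,0,0,0,1],
  ],
)

```text
time: 25.35
eef_pos: [0.4794, -0.4185, 0.2546]
tcp_rot: [0.491, 0.509, -0.491, 0.509]
contact_force: [-0.0, -0.6, 1.1]
opening: 0.999
```

Run:
```python
from h import *
st(); c=cam('wrist','w6.png');t=cam('top','t6.png')
a=cv2.imread('pics/t6.png')[175:285,285:385]
cv2.imwrite('pics/c6.png',np.hstack([cv2.resize(a,(364,400),interpolation=cv2.INTER_CUBIC),cv2.imread('pics/w6.png')[:,160:560]]))
```

```text
t 25.35 p [ 0.4794 -0.4185  0.2546] F [-0.  -0.6  1.1] op 0.999
x [-0.001  0.001 -1.   ] y [ 0.999  0.036 -0.001] z [ 0.036 -0.999 -0.001]
```

View pics/c6.png

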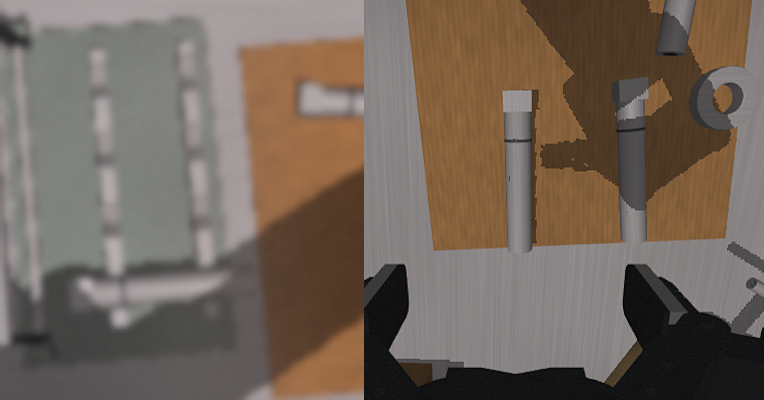

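```bash
cat > sh.py <<'E'
from h import *
def seg(c,a,b,z=.03):
    p=pix2w(c,*a,z);q=pix2w(c,*b,z);d=p-q
    print(p[:2],q[:2],'mid',((p+q)/2).round(4)[:2],'ang',np.degrees(np.arctan2(d[1],d[0])).round(1),'len',np.linalg.norm(d).round(3))
E
python3 - <<'E'
from sh import *
c=cam('wrist')
seg(c,(313.5,91),(315.5,250)); seg(c,(427,80),(429.5,241))
E
```

```text
[ 0.4794 -0.3305] [ 0.4883 -0.4949] mid [ 0.4838 -0.4127] ang 93.1 len 0.165
[ 0.588  -0.3162] [ 0.6109 -0.4797] mid [ 0.5994 -0.398 ] ang 98.0 len 0.165
```

>>> drive_tool(
  steps=[
    [3,0.4,-0.4,-0.5,0.75],
    [5,0,0,0,0.75],
    [5,0,0,0,0.75],
    [4,0,0,0,0.75],
    [3.5,0,0,0,0.75],
    [2,0,0,0,0.75],
    [1.2,0,0,0,0.75],
    [0.6,0,0,0,0.75],
    [0.3,0,0,0,0.75],
    [0.1,0,0,0,0.75],
  ],
  force=60,
)

```text
time: 26.5
eef_pos: [0.4843, -0.414, 0.0096]
tcp_rot: [0.488, 0.511, -0.488, 0.513]
contact_force: [-0.4, 0.2, 0.3]
opening: 0.748
```

>>> drive_tool(
  steps=[
    [0.1,0,0,0,0.75],
    [0.0,0,0,0,0],
    [0,0,0,0,0],
    [0,0,0,0,0],
    [0,0,0,0,0],
    [0,0,0,0,0],
  ],
)

```text
time: 27.1
eef_pos: [0.4838, -0.414, 0.0082]
tcp_rot: [0.488, 0.511, -0.488, 0.512]
contact_force: [-1.9, 2.1, 5.0]
opening: 0.301
```

>>> drive_tool(
  steps=[
    [-1,0,0,0,0],
    [-3,0,0,0,0],
    [-4,0,0,0,0],
    [-3,0,0,0,0],
    [-0.7,0.3,-2,0,0],
    [0,0.6,-4,0,0],
    [0,0.6,-4.5,0,0],
    [0,0.7,-4.5,0,0],
    [0,0.7,-4.5,0,0],
    [0,0.7,-4.5,0,0],
  ],
)

```text
time: 28.1
eef_pos: [0.5074, -0.1698, 0.1234]
tcp_rot: [0.488, 0.512, -0.488, 0.511]
contact_force: [0.8, 0.1, -3.7]
opening: 0.301
```

>>> drive_tool(
  steps=[
    [0,0.6,-4.5,0,0],
    [0,0.6,-4.5,0,0],
    [0,0.6,-4.5,0,0],
    [0,0.3,-3,-1,0],
    [0,0.2,-2.4,-1.4,0],
    [0,0,0,0,0],
    [0,0,0,0,0],
  ],
)

```text
time: 28.8
eef_pos: [0.5212, 0.0182, 0.1237]
tcp_rot: [0.477, 0.522, -0.477, 0.522]
contact_force: [-0.6, -1.3, -2.2]
opening: 0.302
```

```bash
cat >> sh.py <<'E'
yaw=np.radians(5.05); O=np.array([.5554,.020]); M=np.array([[np.cos(yaw),-np.sin(yaw)],[np.sin(yaw),np.cos(yaw)]])
def rk(p): return (M.T@(np.array(p)[:2]-O)*1000).round(1)
def wd(x,y): return O+M@np.array([x,y])/1000
E
python3 - <<'E'
from sh import *
s,_=st(); print(rk(s['eef_pos'])); c=cam('wrist','w7.png')
E
```

```text
t 28.8 p [0.5212 0.0182 0.1237] F [-0.6 -1.3 -2.2] op 0.302
x [-0.001 -0.    -1.   ] y [ 0.996  0.09  -0.001] z [ 0.09  -0.996 -0.   ]
[-34.2   1.2]
```

View pics/w7.png

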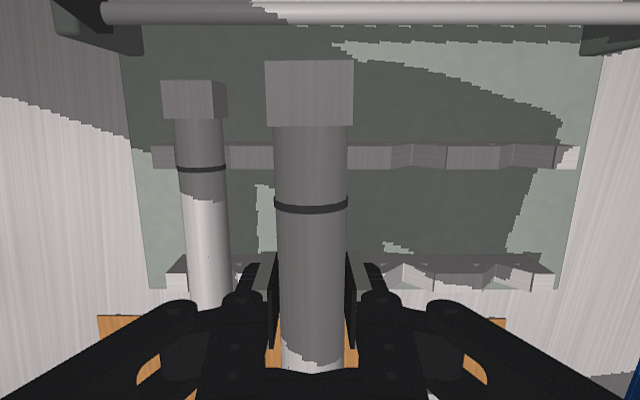

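Run:
```python
from sh import *
c=cam('wrist')
for q,z in [((161,81),.063),((216,81),.063),((265,62),.1455),((353,60),.1455),((152,157),.046),((580,157),.046)]: print(q,rk(pix2w(c,*q,z)))
```

```text
(161, 81) [-112.8   83.1]
(216, 81) [-83.6  83. ]
(265, 62) [-47.3  82.5]
(353, 60) [-20.1  83. ]
(152, 157) [-129.8   40.7]
(580, 157) [129.9  40.8]
```

>>> drive_tool(
  steps=[
    [1,0.05,-0.2,0,0],
    [2.5,0,0,0,0],
    [2,0,0,0,0],
    [1.2,0,0,0,0],
    [0.6,0,0,0,0],
    [0.3,0,0,0,0],
    [0.2,0,0,0,0],
    [0.1,0,0,0,0],
    [0.1,0,0,0,0],
    [0.0,0,0,0,0],
  ],
)

```text
time: 29.9
eef_pos: [0.5226, 0.0198, 0.0448]
tcp_rot: [0.477, 0.522, -0.477, 0.522]
contact_force: [-0.3, -0.2, -3.1]
opening: 0.304
```

>>> drive_tool(
  steps=[
    [0.1,0,0,0,0],
    [0.1,0,0,0,0],
    [0,0,0,0,0],
  ],
)

```text
time: 30.2
eef_pos: [0.5225, 0.0198, 0.043]
tcp_rot: [0.477, 0.522, -0.477, 0.522]
contact_force: [-3.2, 0.9, 1.0]
opening: 0.303
```

>>> drive_tool(
  steps=[
    [0,-0.1,0,0,0],
    [0.1,0,0,0,0],
    [0.1,0,0,0,0],
    [0,0,0,0,0],
  ],
)

```text
time: 30.6
eef_pos: [0.5213, 0.0197, 0.0417]
tcp_rot: [0.477, 0.522, -0.478, 0.521]
contact_force: [-4.8, -0.2, 9.0]
opening: 0.3
```

>>> drive_tool(
  steps=[
    [0,0,0,0,0.6],
    [0,0,0,0,0.6],
    [0,0,0,0,0.6],
    [0,0,0,0,0.6],
    [-2,0,0,0,0.6],
    [-4,0,0,0,0.6],
    [-5,0,0,0,0.6],
    [-5,0,0,0,0.8],
    [-4,0.5,1.5,0,1],
    [-1.5,1.4,4,0,1],
  ],
)

```text
time: 31.6
eef_pos: [0.5469, -0.0322, 0.2616]
tcp_rot: [0.478, 0.52, -0.474, 0.525]
contact_force: [1.5, -0.0, -0.1]
opening: 1.001
```

>>> drive_tool(
  steps=[
    [0,1.6,4.5,0,1],
    [0,1.6,4.5,0,1],
    [0,1.6,4.5,0,1],
    [0,1.2,3.2,0,1],
    [0,0.5,1.4,3.5,1],
    [0,0,0,3.5,1],
    [0,0,0,0,1],
    [0,0,0,0,1],
  ],
)

```text
time: 32.4
eef_pos: [0.6258, -0.2077, 0.2549]
tcp_rot: [-0.508, -0.492, 0.508, -0.492]
contact_force: [-0.6, 0.5, -0.1]
opening: 0.999
```

Run:
```python
from h import *
st(); c=cam('wrist','w8.png');t=cam('top','t8.png')
a=cv2.imread('pics/t8.png')[175:285,285:385]
cv2.imwrite('pics/c8.png',np.hstack([cv2.resize(a,(364,400),interpolation=cv2.INTER_CUBIC),cv2.imread('pics/w8.png')[:,160:560]]))
```

```text
t 32.4 p [ 0.6258 -0.2077  0.2549] F [-0.6  0.5 -0.1] op 0.999
x [-0.  0. -1.] y [ 0.999 -0.032 -0.   ] z [-0.032 -0.999 -0.   ]
```

View pics/c8.png

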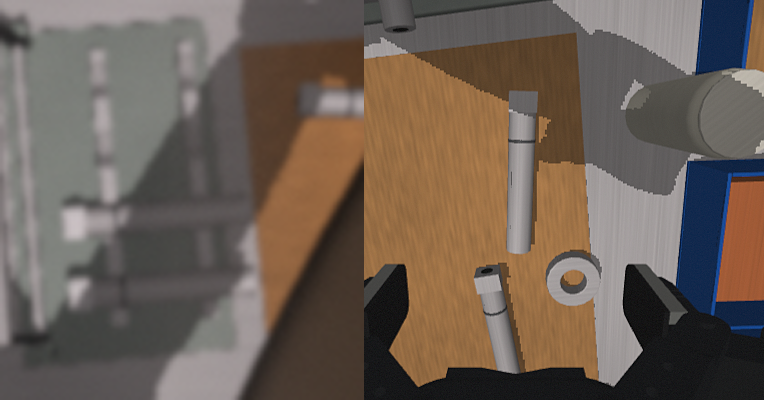

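Run:
```python
from sh import *
c=cam('wrist')
seg(c,(319.5,92),(315,252)); print(pix2w(c,531,112,.16),pix2w(c,436,105,.0))
```

```text
[ 0.6373 -0.1229] [ 0.6281 -0.2888] mid [ 0.6327 -0.2058] ang 86.8 len 0.166
[ 0.7681 -0.1453  0.16  ] [ 0.7609 -0.1385  0.    ]
```

>>> drive_tool(
  steps=[
    [3,0.65,-0.1,1.2,0.7],
    [5,0,0,0,0.7],
    [5,0,0,0,0.7],
    [4,0,0,0,0.7],
    [3.5,0,0,0,0.7],
    [2,0,0,0,0.7],
    [1.2,0,0,0,0.7],
    [0.6,0,0,0,0.7],
    [0.3,0,0,0,0.7],
    [0.1,0,0,0,0.7],
  ],
  force=60,
)

```text
time: 33.55
eef_pos: [0.6333, -0.2075, 0.0096]
tcp_rot: [0.514, 0.486, -0.513, 0.487]
contact_force: [0.4, -0.5, 1.4]
opening: 0.696
```

>>> drive_tool(
  steps=[
    [0.1,0,0,0,0.7],
    [0.0,0,0,0,0],
    [0,0,0,0,0],
    [0,0,0,0,0],
    [0,0,0,0,0],
    [0,0,0,0,0],
  ],
)

```text
time: 34.15
eef_pos: [0.6327, -0.2073, 0.0083]
tcp_rot: [-0.513, -0.486, 0.513, -0.487]
contact_force: [-1.7, -0.5, 5.7]
opening: 0.301
```

>>> drive_tool(
  steps=[
    [-1,0,0,0,0],
    [-3,0,0,0,0],
    [-4,0,0,0,0],
    [-3,0,0,0,0],
    [-0.7,0.1,-2,0,0],
    [0,0.1,-4,0,0],
    [0,0.2,-4.5,0,0],
    [0,0.2,-4.5,0,0],
    [0,0.2,-4,0,0],
    [0,0.1,-3,0,0],
  ],
)

```text
time: 35.15
eef_pos: [0.6514, 0.016, 0.1217]
tcp_rot: [-0.512, -0.488, 0.514, -0.485]
contact_force: [0.0, -0.4, -4.9]
opening: 0.301
```

>>> drive_tool(
  steps=[
    [0,0,-1.7,-2,0],
    [0,0,0,-3,0],
    [0,0,0,-3,0],
    [0,0,0,0,0],
    [0,0,0,0,0],
  ],
)

```text
time: 35.65
eef_pos: [0.6535, 0.0289, 0.1233]
tcp_rot: [0.478, 0.521, -0.479, 0.52]
contact_force: [-1.4, -0.8, -4.1]
opening: 0.304
```

Run:
```python
from sh import *
s,_=st(); print(rk(s['eef_pos'])); c=cam('wrist','w9.png')
f=c['frame'].astype(float).mean(2)
# held shaft end: columns 311+-, brightness gradient rows
col=f[30:110,300:320].mean(1); print('rows',np.argsort(-abs(np.diff(col)))[:6]+30)
for r in (80,100): g=np.diff(f[r,240:380]); print(r,np.argsort(-abs(g))[:6]+240)
```

```text
t 35.65 p [0.6535 0.0289 0.1233] F [-1.4 -0.8 -4.1] op 0.304
x [-0.002  0.    -1.   ] y [ 0.996  0.084 -0.002] z [ 0.084 -0.996 -0.   ]
[98.5  0.2]
rows [38 49 41 40 39 48]
80 [354 266 265 355 262 353]
100 [353 266 267 354 369 268]
```

Run:
```python
from sh import *
c=cam('wrist')
for q in [(266,49),(354,49)]: print(rk(pix2w(c,*q,.145)))
cv2.imwrite('pics/w9b.png',c['frame'][:,:,::-1])
```

```text
[86.2 85.8]
[113.3  85.7]
```

View pics/w9b.png

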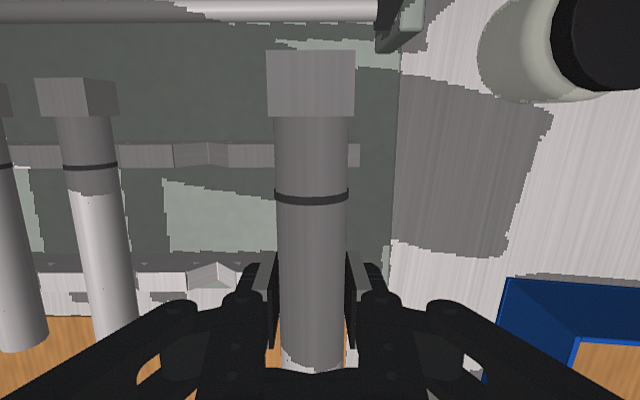

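>>> drive_tool(
  steps=[
    [1,-0.2,0.05,0,0],
    [2.5,0,0,0,0],
    [2,0,0,0,0],
    [1.2,0,0,0,0],
    [0.6,0,0,0,0],
    [0.3,0,0,0,0],
    [0.2,0,0,0,0],
    [0.1,0,0,0,0],
    [0.1,0,0,0,0],
    [0.0,0,0,0,0],
  ],
)

```text
time: 36.75
eef_pos: [0.6526, 0.0284, 0.0449]
tcp_rot: [0.478, 0.521, -0.478, 0.521]
contact_force: [-0.6, -0.4, -4.1]
opening: 0.3
```

>>> drive_tool(
  steps=[
    [0.1,0,0,0,0],
    [0.1,0,0,0,0],
    [0.1,0,0,0,0],
    [0,0,0,0,0],
  ],
)

```text
time: 37.15
eef_pos: [0.6522, 0.0284, 0.0413]
tcp_rot: [0.478, 0.521, -0.478, 0.521]
contact_force: [0.7, -0.0, -3.8]
opening: 0.307
```

>>> drive_tool(
  steps=[
    [0.1,0,0,0,0],
    [0.05,0,0,0,0],
    [0,0,0,0,0],
  ],
)

```text
time: 37.45
eef_pos: [0.6523, 0.0284, 0.0411]
tcp_rot: [0.478, 0.521, -0.478, 0.521]
contact_force: [-4.7, 0.6, 5.1]
opening: 0.296
```

>>> drive_tool(
  steps=[
    [0,0,0,0,0.6],
    [0,0,0,0,0.6],
    [0,0,0,0,0.6],
    [0,0,0,0,0.6],
    [-2,0,0,0,0.6],
    [-4,0,0,0,0.6],
    [-5,0,0,0,0.6],
    [-5,0,0,0,0.8],
    [-4,-0.4,2,0,1],
    [-1.5,-0.9,4,0,1],
  ],
)

```text
time: 38.45
eef_pos: [0.647, -0.0313, 0.2618]
tcp_rot: [0.479, 0.519, -0.475, 0.525]
contact_force: [-0.8, -0.3, 0.5]
opening: 1.001
```

>>> drive_tool(
  steps=[
    [0,-1,4.7,0,1],
    [0,-1,4.7,0,1],
    [0,-1,4.7,0,1],
    [0,-1,4.7,0,1],
    [0,-1,4.7,0,1],
    [0,-1,4.7,0,1],
    [0,-0.9,4.2,0,1],
    [0,-0.6,3,-1.5,1],
    [0,0,0.7,-1,1],
    [0,0,0,0,1],
  ],
)

```text
time: 39.45
eef_pos: [0.6004, -0.3996, 0.2542]
tcp_rot: [0.467, 0.531, -0.467, 0.531]
contact_force: [0.1, 1.2, -0.3]
opening: 1.004
```

Run:
```python
from h import *
st(); c=cam('wrist','w10.png');t=cam('top','t10.png')
a=cv2.imread('pics/t10.png')[175:285,285:385]
cv2.imwrite('pics/c10.png',np.hstack([cv2.resize(a,(364,400),interpolation=cv2.INTER_CUBIC),cv2.imread('pics/w10.png')[:,160:560]]))
```

```text
t 39.45 p [ 0.6004 -0.3996  0.2542] F [ 0.1  1.2 -0.3] op 1.004
x [-0.     0.001 -1.   ] y [ 0.992  0.127 -0.   ] z [ 0.127 -0.992 -0.001]
```

View pics/c10.png

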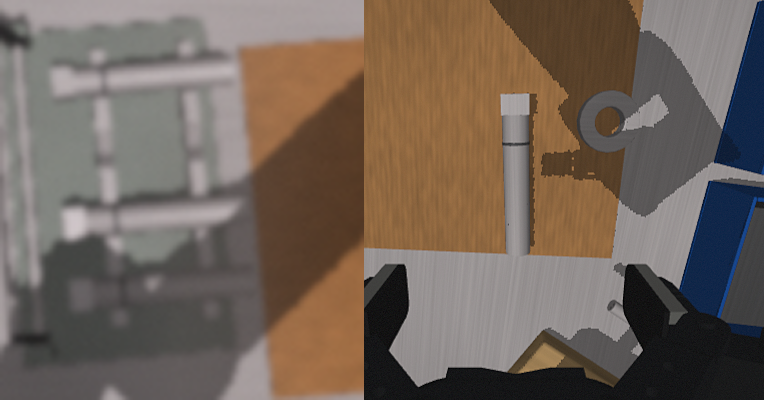

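Run:
```python
from sh import *
seg(cam('wrist'),(311,95),(314,254))
```

```text
[ 0.5912 -0.316 ] [ 0.6157 -0.4796] mid [ 0.6034 -0.3978] ang 98.5 len 0.165
```

>>> drive_tool(
  steps=[
    [3,0.3,-0.1,-1,0.7],
    [5,0,0,0,0.7],
    [5,0,0,0,0.7],
    [4,0,0,0,0.7],
    [3.5,0,0,0,0.7],
    [2,0,0,0,0.7],
    [1.2,0,0,0,0.7],
    [0.6,0,0,0,0.7],
    [0.3,0,0,0,0.7],
    [0.1,0,0,0,0.7],
  ],
  force=60,
)

```text
time: 40.6
eef_pos: [0.6046, -0.3979, 0.0096]
tcp_rot: [0.462, 0.534, -0.462, 0.536]
contact_force: [-0.7, 0.3, -0.3]
opening: 0.702
```

>>> drive_tool(
  steps=[
    [0.0,0,0,0,0.7],
    [0.0,0,0,0,0],
    [0,0,0,0,0],
    [0,0,0,0,0],
    [0,0,0,0,0],
    [0,0,0,0,0],
  ],
)

```text
time: 41.2
eef_pos: [0.6035, -0.3978, 0.009]
tcp_rot: [0.462, 0.535, -0.462, 0.535]
contact_force: [-3.0, 0.3, 6.6]
opening: 0.301
```

>>> drive_tool(
  steps=[
    [-1,0,0,0,0],
    [-3,0,0,0,0],
    [-4,0,0,0,0],
    [-3,0,0,0,0],
    [-0.7,0.2,-2,0,0],
    [0,0.5,-4,0,0],
    [0,0.5,-4.5,0,0],
    [0,0.5,-4.5,0,0],
    [0,0.5,-4.5,0,0],
    [0,0.5,-4.5,0,0],
  ],
)

```text
time: 42.2
eef_pos: [0.5939, -0.1532, 0.1232]
tcp_rot: [0.462, 0.536, -0.462, 0.534]
contact_force: [0.1, 0.6, -4.0]
opening: 0.303
```

>>> drive_tool(
  steps=[
    [0,0.5,-4.5,0,0],
    [0,0.5,-4.5,0,0],
    [0,0.4,-4,0,0],
    [0,0.3,-3,1.4,0],
    [0,0.2,-1.8,2,0],
    [0,0,0,0,0],
    [0,0,0,0,0],
  ],
)

```text
time: 42.9
eef_pos: [0.5877, 0.0235, 0.1238]
tcp_rot: [0.477, 0.522, -0.478, 0.521]
contact_force: [0.1, -0.2, -4.5]
opening: 0.301
```

Run:
```python
from sh import *
s,_=st(); print(rk(s['eef_pos'])); c=cam('wrist','w11.png')
f=c['frame'].astype(float).mean(2)
col=f[30:110,290:330].mean(1); print('rows',np.argsort(-abs(np.diff(col)))[:6]+30)
g=np.diff(f[80:100,240:380].mean(0)); print(np.argsort(-abs(g))[:6]+240)
for r in range(44,66,2): print(r,rk(pix2w(c,310,r,s['eef_pos'][2]+.021))[1],end=' ')
```

```text
t 42.9 p [0.5877 0.0235 0.1238] F [ 0.1 -0.2 -4.5] op 0.301
x [-0.002  0.    -1.   ] y [ 0.996  0.089 -0.002] z [ 0.089 -0.996 -0.   ]
[32.5  0.7]
rows [61 60 40 39 46 50]
[353 265 352 266 354 267]
44 87.8 46 87.2 48 86.6 50 86.1 52 85.5 54 84.9 56 84.3 58 83.8 60 83.2 62 82.6 64 82.0
```

View pics/w11.png

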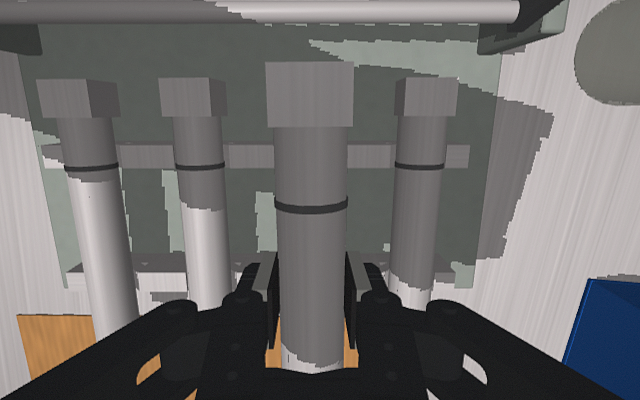

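>>> drive_tool(
  steps=[
    [1,-0.1,-0.2,0,0],
    [2.5,0,0,0,0],
    [2,0,0,0,0],
    [1.2,0,0,0,0],
    [0.6,0,0,0,0],
    [0.3,0,0,0,0],
    [0.2,0,0,0,0],
    [0.1,0,0,0,0],
    [0.1,0,0,0,0],
    [0.0,0,0,0,0],
  ],
)

```text
time: 43.95
eef_pos: [0.5876, 0.025, 0.0453]
tcp_rot: [0.478, 0.521, -0.478, 0.522]
contact_force: [-0.0, -0.1, -4.6]
opening: 0.3
```

>>> drive_tool(
  steps=[
    [0.1,0,0,0,0],
    [0.1,0,0,0,0],
    [0.1,0,0,0,0],
    [0,0,0,0,0],
  ],
)

```text
time: 44.35
eef_pos: [0.5875, 0.025, 0.043]
tcp_rot: [0.478, 0.521, -0.478, 0.521]
contact_force: [-4.1, 0.4, 3.7]
opening: 0.303
```

>>> drive_tool(
  steps=[
    [0,-0.1,0,0,0],
    [0.1,0,0,0,0],
    [0,0,0,0,0],
  ],
)

```text
time: 44.65
eef_pos: [0.587, 0.0248, 0.0424]
tcp_rot: [0.478, 0.521, -0.478, 0.522]
contact_force: [-4.3, 0.4, 7.5]
opening: 0.302
```

>>> drive_tool(
  steps=[
    [0,0,0,0,0.6],
    [0,0,0,0,0.6],
    [0,0,0,0,0.6],
    [0,0,0,0,0.6],
    [-2,0,0,0,0.6],
    [-4,0,0,0,0.6],
    [-5,0,0,0,0.6],
    [-5,0,0,0,0.8],
    [-5,0,0,0,1],
    [-4,0,0,0,1],
  ],
)

```text
time: 45.65
eef_pos: [0.5868, 0.0248, 0.2945]
tcp_rot: [0.479, 0.52, -0.477, 0.522]
contact_force: [1.7, 0.8, 0.8]
opening: 0.998
```

>>> drive_tool(
  steps=[
    [-1,-0.8,-3,0,1],
    [0,-0.8,-3.5,0,1],
    [0,-0.8,-3.5,0,1],
    [0,-0.8,-2.8,0,1],
    [0,0,0,-8.5,1],
    [0,0,0,-8.5,1],
    [0,0,0,-8.5,1],
    [0,0,0,-8.5,1],
    [0,0,0,-8.5,1],
    [0,0,0,-8.5,1],
  ],
)

```text
time: 46.65
eef_pos: [0.5433, 0.1497, 0.3006]
tcp_rot: [0.205, 0.677, -0.205, 0.677]
contact_force: [0.1, 0.1, 0.6]
opening: 1.002
```

>>> drive_tool(
  steps=[
    [0,0,0,-8.5,1],
    [0,0,0,-8.5,1],
    [0,0,0,-8.5,1],
    [0,0,0,-8.5,1],
    [0,0,0,-5,1],
    [0,0,0,0,1],
  ],
)

```text
time: 47.25
eef_pos: [0.5433, 0.1496, 0.3006]
tcp_rot: [-0.031, 0.706, 0.031, 0.706]
contact_force: [0.9, -0.3, 1.1]
opening: 0.999
```

Run:
```python
from sh import *
s,_=st(); print(rk(s['eef_pos'])); c=cam('wrist','w12.png'); print(meta(c))
t=cam('top','t12.png')
a=cv2.imread('pics/t12.png')[175:285,285:385]
cv2.imwrite('pics/c12.png',np.hstack([cv2.resize(a,(250,275),interpolation=cv2.INTER_CUBIC),cv2.imread('pics/w12.png')[:275,60:600]]))
```

```text
t 47.25 p [0.5433 0.1496 0.3006] F [ 0.9 -0.3  1.1] op 0.999
x [-0. -0. -1.] y [-0.087  0.996 -0.   ] z [ 0.996  0.087 -0.   ]
[ -0.7 130.2]
{'vertical_fov': 58.07866507700319, 'cx': 311.33519990466505, 'cy': 209.04983737006944, 'eye': array([0.4781026 , 0.14481215, 0.4420021 ]), 'orientation': array([-0.08985893, -0.09741269,  0.73058875,  0.66983298])}
```

View pics/c12.png

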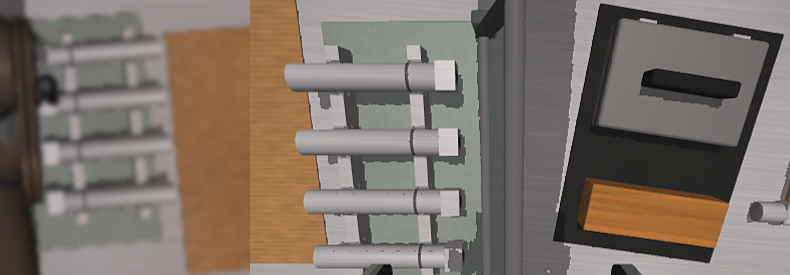

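Run:
```python
from sh import *
from scipy.optimize import brentq
c=cam('wrist')
print('hinge',rk(pix2w(c,293,150,.073)), rk(pix2w(c,293,60,.073)))
for u,v in [(324,150),(324,60),(325,230)]:
    f=lambda q: rk(pix2w(c,u,v,.073+.115*np.sin(q)))[1]-(115-115*np.cos(q))
    for a,b in ((1.3,1.95),):
        if f(a)*f(b)<0: q=brentq(f,a,b); print(q,115-115*np.cos(q),73+115*np.sin(q),rk(pix2w(c,u,v,.073+.115*np.sin(q))))
        else: print(f(a),f(b))
# where is bar's rack x=0
for q in (1.6,1.7,1.8): print(q,w2pix(c,[*wd(0,115-115*np.cos(q)),.073+.115*np.sin(q)]),115-115*np.cos(q))
```

```text
hinge [-27.8 112.2] [-113.   113.6]
1.7890466032307755 139.89999999999998 185.2719466296011 [-39.3 139.9]
1.785485224374989 139.50000000000003 185.35991278031503 [-98.6 139.5]
1.799747839676455 141.09999999995057 184.9990624960878 [ 20.3 141.1]
1.6 [294.2 204.9] 118.35794506464822
1.7 [309.9 204.5] 129.81711684398533
1.8 [325.3 203.8] 141.128240889705
```

>>> drive_tool(
  steps=[
    [1,1.0,0,0,0.5],
    [3,0,0,0,0.5],
    [4,0,0,0,0.5],
    [3,0,0,0,0.5],
    [1.5,0,0,0,0.5],
    [0.8,0,0,0,0.5],
    [0.2,0,0,0,0.5],
    [0,0,0,0,0.5],
  ],
  force=25,
)

```text
time: 48.2
eef_pos: [0.5433, 0.1598, 0.1671]
tcp_rot: [-0.031, 0.706, 0.031, 0.707]
contact_force: [-0.2, -0.0, -0.6]
opening: 0.499
```

>>> drive_tool(
  steps=[
    [0.0,0,0,0,0.3],
    [0.0,0,0,0,0.1],
    [0,0,0,0,0],
    [0,0,0,0,0],
    [0,0,0,0,0],
    [0,0,0,0,0],
  ],
)

```text
time: 48.8
eef_pos: [0.5433, 0.1599, 0.1674]
tcp_rot: [-0.031, 0.705, 0.031, 0.707]
contact_force: [-0.2, 0.8, 5.9]
opening: 0.153
```

Run:
```python
from sh import *
s,_=st(); print(rk(s['eef_pos']))
```

```text
t 48.8 p [0.5433 0.1599 0.1674] F [-0.2  0.8  5.9] op 0.153
x [ 0.003  0.001 -1.   ] y [-0.087  0.996  0.   ] z [0.996 0.087 0.003]
[  0.3 140.4]
```

Run:
```python
import numpy as np
q=np.concatenate([np.linspace(1.7935,0.3,31),np.linspace(.3,0,10)[1:]])
y=115-115*np.cos(q); z=73+115*np.sin(q)
Y=y.round(1)/10;Z=z.round(1)/10
for i in range(1,len(q)): print([round(Z[i-1]-Z[i],2),round(Y[i]-Y[i-1],2),0,0,0],end=', ' if i%10 else '\n')
```

```text
[np.float64(-0.11), np.float64(-0.56), 0, 0, 0], [np.float64(-0.08), np.float64(-0.57), 0, 0, 0], [np.float64(-0.06), np.float64(-0.57), 0, 0, 0], [np.float64(-0.03), np.float64(-0.57), 0, 0, 0], [np.float64(0.0), np.float64(-0.57), 0, 0, 0], [np.float64(0.03), np.float64(-0.57), 0, 0, 0], [np.float64(0.06), np.float64(-0.57), 0, 0, 0], [np.float64(0.09), np.float64(-0.57), 0, 0, 0], [np.float64(0.11), np.float64(-0.56), 0, 0, 0], [np.float64(0.14), np.float64(-0.55), 0, 0, 0]
[np.float64(0.17), np.float64(-0.55), 0, 0, 0], [np.float64(0.2), np.float64(-0.54), 0, 0, 0], [np.float64(0.22), np.float64(-0.53), 0, 0, 0], [np.float64(0.25), np.float64(-0.51), 0, 0, 0], [np.float64(0.27), np.float64(-0.5), 0, 0, 0], [np.float64(0.3), np.float64(-0.49), 0, 0, 0], [np.float64(0.32), np.float64(-0.48), 0, 0, 0], [np.float64(0.35), np.float64(-0.45), 0, 0, 0], [np.float64(0.37), np.float64(-0.44), 0, 0, 0], [np.float64(0.39), np.float64(-0.42), 0, 0, 0]
[np.float64(0.41), np.float64(-0.4), 0, 0, 0], [np.float64(0.43), np.float64(-0.38), 0, 0, 0], [np.float64(0.44), np.float64(-0.36), 0, 0, 0], [np.float64(0.47), np.float64(-0.33), 0, 0, 0], [np.float64(0.48), np.float64(-0.31), 0, 0, 0], [np.float64(0.5), np.float64(-0.29), 0, 0, 0], [np.float64(0.5), np.float64(-0.26), 0, 0, 0], [np.float64(0.53), np.float64(-0.23), 0, 0, 0], [np.float64(0.53), np.float64(-0.21), 0, 0, 0], [np.float64(0.54), np.float64(-0.19), 0, 0, 0]
[np.float64(0.37), np.float64(-0.1), 0, 0, 0], [np.float64(0.37), np.float64(-0.1), 0, 0, 0], [np.float64(0.38), np.float64(-0.08), 0, 0, 0], [np.float64(0.37), np.float64(-0.07), 0, 0, 0], [np.float64(0.38), np.float64(-0.06), 0, 0, 0], [np.float64(0.38), np.float64(-0.04), 0, 0, 0], [np.float64(0.38), np.float64(-0.03), 0, 0, 0], [np.float64(0.39), np.float64(-0.02), 0, 0, 0], [np.float64(0.38), np.float64(-0.01), 0, 0, 0],
```

>>> drive_tool(
  steps=[
    [-0.11,-0.56,0,0,0],
    [-0.08,-0.57,0,0,0],
    [-0.06,-0.57,0,0,0],
    [-0.03,-0.57,0,0,0],
    [0,-0.57,0,0,0],
    [0.03,-0.57,0,0,0],
    [0.06,-0.57,0,0,0],
    [0.09,-0.57,0,0,0],
    [0.11,-0.56,0,0,0],
    [0.14,-0.55,0,0,0],
  ],
)

```text
time: 49.8
eef_pos: [0.5481, 0.1024, 0.1643]
tcp_rot: [-0.031, 0.706, 0.031, 0.707]
contact_force: [4.0, 1.2, 4.5]
opening: 0.151
```

```bash
cat > k.py <<'E'
from sh import *
s,_=st(); r=rk(s['eef_pos']); print(r, 'q from y',np.arccos((115-r[1])/115), 'q from z',np.arcsin(min(1,(s['eef_pos'][2]*1000+17.6-73)/115)), 'wrist',np.round(s['wrist_torque'],2))
E
python3 k.py
```

```text
t 49.8 p [0.5481 0.1024 0.1643] F [4.  1.2 4.5] op 0.151
x [ 0.002 -0.    -1.   ] y [-0.087  0.996 -0.   ] z [0.996 0.087 0.002]
[-0.1 82.8] q from y 1.2870022175865687 q from z 1.2432626626964978 wrist [ 0.41 -0.57  0.01]
```

Tracks well with low forces; continuing down the arc.

>>> drive_tool(
  steps=[
    [0.17,-0.55,0,0,0],
    [0.2,-0.54,0,0,0],
    [0.22,-0.53,0,0,0],
    [0.25,-0.51,0,0,0],
    [0.27,-0.5,0,0,0],
    [0.3,-0.49,0,0,0],
    [0.32,-0.48,0,0,0],
    [0.35,-0.45,0,0,0],
    [0.37,-0.44,0,0,0],
    [0.39,-0.42,0,0,0],
  ],
)

```text
time: 50.8
eef_pos: [0.5517, 0.0539, 0.1354]
tcp_rot: [-0.031, 0.706, 0.031, 0.706]
contact_force: [5.6, 3.5, 0.6]
opening: 0.153
```

```bash
python3 k.py
```

```text
t 50.8 p [0.5517 0.0539 0.1354] F [5.6 3.5 0.6] op 0.153
x [ 0.  0. -1.] y [-0.087  0.996  0.   ] z [0.996 0.087 0.   ]
[-0.7 34.1] q from y 0.7905165892768933 q from z 0.7687467442732447 wrist [ 0.6  -0.76  0.07]
```

>>> drive_tool(
  steps=[
    [0.41,-0.4,0.03,0,0],
    [0.43,-0.38,0.03,0,0],
    [0.44,-0.36,0.02,0,0],
    [0.47,-0.33,0,0,0],
    [0.48,-0.31,0,0,0],
    [0.5,-0.29,0,0,0],
    [0.5,-0.26,0,0,0],
    [0.53,-0.23,0,0,0],
    [0.53,-0.21,0,0,0],
    [0.54,-0.19,0,0,0],
  ],
)

```text
time: 51.8
eef_pos: [0.5543, 0.0247, 0.0869]
tcp_rot: [-0.031, 0.707, 0.031, 0.706]
contact_force: [-1.2, 1.4, 2.2]
opening: 0.155
```

```bash
python3 k.py
```

```text
t 51.8 p [0.5543 0.0247 0.0869] F [-1.2  1.4  2.2] op 0.155
x [-0.002  0.    -1.   ] y [-0.087  0.996  0.   ] z [ 0.996  0.087 -0.002]
[-0.7  4.8] q from y 0.2899405643895017 q from z 0.2771118504522829 wrist [0.47 0.2  0.  ]
```

>>> drive_tool(
  steps=[
    [0.37,-0.1,0,0,0],
    [0.37,-0.1,0,0,0],
    [0.38,-0.08,0,0,0],
    [0.37,-0.07,0,0,0],
    [0.38,-0.06,0,0,0],
    [0.3,-0.04,0,0,0],
    [0.3,-0.03,0,0,0],
    [0.2,-0.02,0,0,0],
    [0.2,-0.01,0,0,0],
    [0,0,0,0,0],
  ],
)

```text
time: 52.8
eef_pos: [0.5549, 0.0189, 0.0582]
tcp_rot: [-0.032, 0.707, 0.03, 0.706]
contact_force: [-2.4, -3.3, 0.6]
opening: 0.155
```

```bash
python3 k.py
```

```text
t 52.8 p [0.5549 0.0189 0.0582] F [-2.4 -3.3  0.6] op 0.155
x [-0.001 -0.002 -1.   ] y [-0.088  0.996 -0.001] z [ 0.996  0.088 -0.002]
[-0.6 -1. ] q from y nan q from z 0.024366921854710812 wrist [-0.45  0.46 -0.04]k.py:2: RuntimeWarning: invalid value encountered in arccos
  s,_=st(); r=rk(s['eef_pos']); print(r, 'q from y',np.arccos((115-r[1])/115), 'q from z',np.arcsin(min(1,(s['eef_pos'][2]*1000+17.6-73)/115)), 'wrist',np.round(s['wrist_torque'],2))
```

>>> drive_tool(
  steps=[
    [0.1,0.04,0,0,0],
    [0.1,0.03,0,0,0],
    [0.1,0,0,0,0],
    [0,0,0,0,0],
  ],
)

```text
time: 53.2
eef_pos: [0.5549, 0.0187, 0.0554]
tcp_rot: [-0.032, 0.707, 0.03, 0.706]
contact_force: [-3.3, -6.8, 1.6]
opening: 0.15
```

>>> drive_tool(
  steps=[
    [0.05,-0.06,0,0,0],
    [0.1,0,0,0,0],
    [0.1,0,0,0,0],
    [0,0,0,0,0],
  ],
)

```text
time: 53.6
eef_pos: [0.555, 0.0186, 0.0529]
tcp_rot: [-0.032, 0.707, 0.03, 0.706]
contact_force: [-3.5, -6.4, 0.9]
opening: 0.156
```

>>> drive_tool(
  steps=[
    [0.1,0,0,0,0],
    [0.1,0,0,0,0],
    [0,0,0,0,0],
    [0,0,0,0,0],
  ],
)

```text
time: 54.0
eef_pos: [0.555, 0.0185, 0.0509]
tcp_rot: [-0.032, 0.707, 0.03, 0.706]
contact_force: [-4.5, -6.0, 0.8]
opening: 0.153
```

>>> drive_tool(
  steps=[
    [0.1,0,0,0,0],
    [0.1,0,0,0,0],
    [0.1,0,0,0,0],
    [0,0,0,0,0],
  ],
)

```text
time: 54.4
eef_pos: [0.555, 0.0185, 0.0479]
tcp_rot: [-0.032, 0.707, 0.03, 0.706]
contact_force: [-3.6, -6.5, 0.3]
opening: 0.149
```

```bash
python3 k.py
python3 - <<'E'
from sh import *
c=cam('wrist','w13.png'); cv2.imwrite('pics/c13.png',c['frame'][:,:,::-1])
E
```

```text
t 54.4 p [0.555  0.0185 0.0479] F [-3.6 -6.5  0.3] op 0.149
x [-0.001 -0.003 -1.   ] y [-0.088  0.996 -0.002] z [ 0.996  0.088 -0.001]
[-0.6 -1.5] q from y nan q from z -0.06555729857179492 wrist [-0.68  0.56  0.02]k.py:2: RuntimeWarning: invalid value encountered in arccos
  s,_=st(); r=rk(s['eef_pos']); print(r, 'q from y',np.arccos((115-r[1])/115), 'q from z',np.arcsin(min(1,(s['eef_pos'][2]*1000+17.6-73)/115)), 'wrist',np.round(s['wrist_torque'],2))
```

Run:
```python
from sh import *
c=cam('wrist'); f=c['frame'].astype(float).mean(2)
def edge(z,x):
    # silhouette of cylinder along rack x from camera
    e=c['eye']; er=rk(e); d=np.hypot(er[1],e[2]*1000-z); out=[]
    a=np.arctan2(er[1],e[2]*1000-z); b=np.arccos(7/d)
    for s in(-1,1):
        ang=a+s*b; out.append(w2pix(c,[*wd(x,7*np.sin(ang)),(z+7*np.cos(ang))/1000]).tolist())
    return out
for x in (-99,-66,-50): print(x,[(z,edge(z,x)) for z in (66,73,80)])
for r in (40,60,80,100,120,140): 
    g=np.diff(f[r,230:400]); i=np.argsort(-abs(g))[:8]; print(r,sorted((i+230).tolist()))
```

```text
-99 [(66, [[290.5, -1.3], [336.3, -1.4]]), (73, [[289.0, -8.7], [337.8, -8.8]]), (80, [[287.4, -17.2], [339.6, -17.3]])]
-66 [(66, [[292.1, 110.7], [334.5, 110.7]]), (73, [[290.8, 110.6], [335.8, 110.6]]), (80, [[289.4, 110.6], [337.3, 110.5]])]
-50 [(66, [[292.7, 159.3], [333.7, 159.3]]), (73, [[291.6, 162.1], [335.0, 162.1]]), (80, [[290.3, 165.3], [336.4, 165.3]])]
40 [286, 287, 288, 289, 331, 332, 334, 360]
60 [235, 287, 288, 331, 332, 333, 394, 396]
80 [236, 287, 288, 290, 331, 332, 333, 385]
100 [237, 241, 242, 287, 289, 331, 333, 346]
120 [238, 240, 241, 288, 289, 333, 339, 340]
140 [240, 241, 288, 289, 291, 325, 332, 337]
```

>>> drive_tool(
  steps=[
    [0,0,0,0,0.2],
    [0,0,0,0,0.25],
    [0,0,0,0,0.35],
    [0,0,0,0,0.45],
    [0,0,0,0,0.45],
    [0,0,0,0,0.45],
  ],
)

```text
time: 55.1
eef_pos: [0.5555, 0.02, 0.0485]
tcp_rot: [-0.031, 0.706, 0.031, 0.707]
contact_force: [0.4, -0.3, -0.7]
opening: 0.452
```

```bash
python3 k.py 2>/dev/null
python3 - <<'E'
from sh import *
c=cam('wrist','w14.png'); f=c['frame'].astype(float).mean(2); o=cv2.imread('pics/w13.png').astype(float).mean(2)
for r in (60,80,100,120): 
  for im in (o,f):
    g=np.diff(im[r,270:350]); i=np.argsort(-abs(g))[:6]; print(r,sorted((i+270).tolist()),end=' | ')
  print()
E
```

```text
t 55.1 p [0.5555 0.02   0.0485] F [ 0.4 -0.3 -0.7] op 0.452
x [ 0.  0. -1.] y [-0.087  0.996  0.   ] z [0.996 0.087 0.   ]
[0.1 0. ] q from y 0.0 q from z -0.06034329239476333 wrist [0.   0.02 0.02]
60 [287, 288, 314, 331, 332, 333] | 60 [282, 283, 285, 327, 328, 329] | 
80 [287, 288, 290, 330, 332, 333] | 80 [283, 284, 285, 326, 327, 328] | 
100 [287, 289, 290, 331, 333, 346] | 100 [283, 284, 327, 330, 342, 346] | 
120 [288, 289, 290, 333, 339, 340] | 120 [283, 284, 285, 326, 328, 340] |
```

>>> drive_tool(
  steps=[
    [-1,0,0,0,0.45],
    [-2,0,0,0,0.45],
    [-4,0,0,0,0.45],
    [-5,0,0,0,0.45],
    [-5,0,0,0,0.45],
    [-5,3,0,0,0.45],
    [-4,4,0,0,0.45],
    [-1,2,0,0,0.45],
    [0,0,0,0,0.45],
    [0,0,0,0,0.45],
  ],
)

```text
time: 56.15
eef_pos: [0.548, 0.1007, 0.3068]
tcp_rot: [-0.031, 0.706, 0.031, 0.706]
contact_force: [-0.4, 0.2, -0.4]
opening: 0.454
```

Run:
```python
from sh import *
st(); cam('wrist','w15.png'); cam('scene','s15.png')
w=cv2.imread('pics/w15.png')[0:300]; s=cv2.imread('pics/s15.png')[120:250,120:460]
cv2.imwrite('pics/c15.png',np.vstack([np.pad(w,((0,0),(0,140),(0,0))),cv2.resize(s,(780,298),interpolation=cv2.INTER_CUBIC)]))
```

```text
t 56.15 p [0.548  0.1007 0.3068] F [-0.4  0.2 -0.4] op 0.454
x [ 0.    -0.001 -1.   ] y [-0.088  0.996 -0.001] z [0.996 0.088 0.   ]
```

View pics/c15.png

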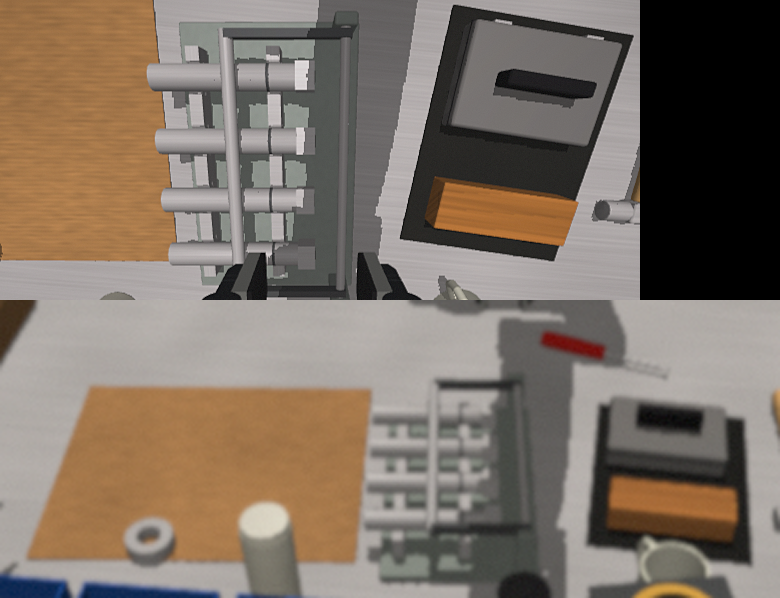

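Run:
```python
from sh import *
c=cam('wrist')
for a,b in [((149,77),(313,75)),((157,141),(314,141)),((163,200),(314,198)),((170,253),(315,257))]:
    p,q=rk(pix2w(c,*a,.053)),rk(pix2w(c,*b,.058)); print(p,q,'mid',(p+q)/2)
for z in (.066,.073,.08,.09): print(z,rk(pix2w(c,233,150,z)),rk(pix2w(c,228,40,z)))
for q in [(455,5),(632,36),(555,261),(400,238)]: print('mat',pix2w(c,*q,.004))
for q in [(477,13),(621,42),(588,146),(458,128)]: print('case',pix2w(c,*q,.039))
```

```text
[-100.8  -86.4] [-101.8   82.7] mid [-101.3    -1.85]
[-35.8 -85.5] [-35.8  83.7] mid [-35.8  -0.9]
[ 29.6 -86.1] [26.5 83.7] mid [28.05 -1.2 ]
[ 93.5 -85. ] [96.7 84.8] mid [95.1 -0.1]
0.066 [-27.3  -1.3] [-133.3    0. ]
0.073 [-28.    0.2] [-132.1    1.5]
0.08 [-28.7   1.7] [-130.8    3. ]
0.09 [-29.7   3.9] [-129.     5.2]
mat [0.3557 0.2429 0.004 ]
mat [0.3696 0.4474 0.004 ]
mat [0.6449 0.4323 0.004 ]
mat [0.6307 0.2232 0.004 ]
case [0.3711 0.255  0.039 ]
case [0.3851 0.4099 0.039 ]
case [0.4929 0.4062 0.039 ]
case [0.486  0.2577 0.039 ]
```

```bash
python3 -c "
from plant import sign_off
print(sign_off())"
```

```text
the job is handed in; nothing more can be done
None
```

I finished the job and handed it in at about 56 s of the 210 s allowed. `sign_off()` gave no verdict, so the results below come from my own camera checks.

- **Mat:** the case and the wooden block are both upright on the black mat. By the wrist camera the case is about 12 mm inside the nearest mat edge, and the block looks clear of all edges.
- **Shafts:** there were four, and each lies in its own groove pair. The last look put their centres within about 2 mm of the middle between the rails. It read them 2–5 mm off in rack x, but I took those pixels roughly, and the views from close above at placing read within 1–2 mm.
- **Keeper bar:** I held it in the gripper all the way down and then released it. The image then showed it at about 73 mm height over rack y = 0, the closed position, and its apparent width did not change on release, so it did not drop noticeably.
- **Forces:** the highest force in any of the readings I took was about 10 N. The other things on the bench looked undisturbed in the last pictures.

**Where checks disagreed:**
- At the end of the swing I lowered the tool about 7 mm past the computed closed height. The vertical force never rose, so the pads probably slid on the bar once it was on its stop. I relied on the picture for the closed position, good to about 3 mm.
- The top camera placed objects about 6 mm lower in y than the wrist camera. I used the wrist camera throughout.

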